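# Load the shaker: each vessel into its matching seat

## Robot

A 7-joint arm with a two-finger parallel gripper is mounted at the origin on the work surface. World frame = base frame: x ahead of the robot, y to its left, z up, the work surface at z = 0. Lengths are in m, angles in rad, forces in N, time in s.
With the tool pointing down it reaches from about 0.425 to 0.925 m from the base axis. Payload 6.8 kg.
Tool frame: the origin (TCP) lies at the very end of the fingers, on their centre line; the grasp point (between the pads) lies 19 mm behind it (bot.grip_depth is the distance from the TCP to the grasp point, in m); z points along the fingers, y is the direction in which the jaws open and shut (so a half turn about z gives the same grasp; the last joint's range is limited). The gripper opens to 85 mm and grips with 20 to 120 N. Pads are 22 mm wide; open, the fingers measure 114 mm over their backs; the gripper's body (76 mm by 85 mm) begins 54 mm behind the grasp point. The pads swing forward as they close: fully open they stand 13 mm farther back than shut.
Start: joints at [1.11, 0.477, 0.022, 1.555, -0.011, 1.109, -0.083], TCP at [0.233, -0.633, 0.208] pointing down, gripper open.
Joint ranges: [-2.96, 2.96], [-0.34, 2.1], [-1.41, 1.46], [0.24, 2.44], [-1.37, 4.51], [0.17, 1.92], [-2.96, 2.96]. Speed limits (rad/s): [2.39, 2.39, 3.14, 3.14, 3.14, 3.14, 3.14].

## Interface

Orientations are given as a unit quaternion [w, x, y, z].
In Python, from station import bot gives the robot as it stands.
- The arm moves only by the tool step_arm, never from a script. Its argument "increments" is a list of rows, each a list of 7 numbers: the shift along the world's x, y, z in m, then the turn, a rotation vector about the world's x, y, z in degrees, then the gripper command: -1 is fully open, 1 is shut, values between are in proportion. In form: [[dx, dy, dz, rx, ry, rz, fingers], ...]. A call has 1 to 10 rows; each row is the pose to reach, as a shift and turn from the pose commanded when the call began; what a row does not reach only later rows make up. A row lasts 1/12 s, in which the tool goes at most 41.7 mm and 7.16 degrees, less where a joint would pass 70% of its speed; a pose out of reach is approached as far as the arm can. A call with a gripper value outside its range is refused whole. The fingers move at their own pace and stop on an object; "force" is the grip in N (left out, the last holds). Time passes only in rows, so rows that repeat a pose let the fingers close. It gives the time, the measured TCP pose, the force and the opening at its end, in the units of the state.
- bot.get_obs(): the state, without advancing time (a new reading comes with each control period).
- bot.read_camera(name): name is "scene" or "side" or "wrist"; returns a dict with "color" (384x512x3 uint8, red, green, blue), "intrinsics" (3x3 intrinsics, pixels), "extrinsics" (4x4, takes a point from camera to world coordinates). Camera axes: x right, y up, looking along -z (the intrinsics and any distortion apply to the point x, -y, -z); pixel columns grow to the right and rows downward; lengths in m; the calibration is good to about 2 mm. A picture is of the moment at which its call begins. There is no depth.
- bot.hand_in(): hands the job in, once; it reports no verdict.
Trained networks look in the newest picture that a camera, given by its name, has taken for a name from the list of things; names that differ only in an ending like _2 or _b are one class to them, and where a whole thing is asked for, a point or a joint stands for the part that bears it (a point fixed in the world has none). Each returns a list of dicts, best first, with "conf" (0 to 1); they miss things now and then, are a little off and sometimes report something else, mostly with a low value. They report only what shows in the picture. A call takes as long as a camera call. They do not tell look-alikes from the thing itself.
- bot.recognise(thing, camera): "location" ([column, row] as shares, 0 to 1, of the picture: columns of its width, rows of its height, amid what is visible of it).
- bot.place_of(thing, camera): "location" ([column, row] as shares, 0 to 1, of the picture: columns of its width, rows of its height: a listed point, or the origin of a listed thing).
The state is a dict: "t": time; "q": joint angles; "joint_vel": joint speeds; "joint_torque": joint torques, N m; "eef_pos": TCP position; "tool_rot": TCP orientation; "contact_force": force on the tool from outside, world axes, zero at the start; "torque": the same for the moment, N m; "gripper_width": opening from 0.0 (shut) to 1.0 (fully open).
Only numpy, scipy, OpenCV 4.12 (cv2) and the standard library are available. Lean on these libraries where they do the work, as an engineer would, in place of code of your own. Each camera call takes 0.05 s, during which the arm holds its last target.

## Task

Load the shaker for the next run: take the four white vessels from the bench (wide round jar, slim round bottle, square bottle, oblong bottle) and stand each one in the seat on the shaker platform whose outline matches its own shape and size. Keep them upright and set each down gently, fully down on the floor of its seat inside the rim, rather than dropping it. Leave the glass beaker standing where it is.

Things in the scene. Friction and masses are not known exactly. Their poses are not given: they have to be found in the camera images.
- jar_wide: Opaque white plastic, closed by a white screw cap fixed tight; stands upright on the bench. Wide round jar: straight body 66 mm diameter, 62 mm high, then a lid 62 mm in diameter; 80 mm high in all; about 0.22 kg. Upright sides from 4 to 60 mm above its underside are good to grip. Origin: centre of its underside; z up. 
- bottle_slim: Opaque white plastic, closed by a white screw cap fixed tight; stands upright on the bench. Slim round bottle: body 42 mm diameter, 62 mm high, then a tapered shoulder and a 26 mm cap; 86 mm high in all; about 0.09 kg. Upright sides from 4 to 60 mm above its underside are good to grip. Origin: centre of its underside; z up. 
- bottle_square: Opaque white plastic, closed by a white screw cap fixed tight; stands upright on the bench. Square bottle: body 54 x 54 mm, 62 mm high, sides along its own x and y; shoulder and 34 mm cap; 86 mm high in all; about 0.18 kg. Upright sides from 4 to 60 mm above its underside are good to grip. Origin: centre of its underside; z up. 
- bottle_oblong: Opaque white plastic, closed by a white screw cap fixed tight; stands upright on the bench. Oblong bottle: body 34 mm along its own x and 64 mm along its own y, 62 mm high; shoulder and 24 mm cap; 84 mm high in all; about 0.13 kg. Upright sides from 4 to 60 mm above its underside are good to grip. Origin: centre of its underside; z up. 
- seat_wide: Seat for the wide round jar: round, 78 mm inside (the larger of the two round seats). Fixed grey tray on the shaker's black platform: 3 mm thick floor, 4 mm thick rim whose top is 13 mm above the tray's underside (10 mm above its floor). Origin: centre of the tray's underside, so a vessel fully down has its origin 3 mm above this one. 
- seat_slim: Seat for the slim round bottle: round, 54 mm inside (the smaller of the two round seats). Fixed grey tray on the shaker's black platform: 3 mm thick floor, 4 mm thick rim whose top is 13 mm above the tray's underside (10 mm above its floor). Origin: centre of the tray's underside, so a vessel fully down has its origin 3 mm above this one. 
- seat_square: Seat for the square bottle: square, 66 x 66 mm inside, sides along its own x and y. Fixed grey tray on the shaker's black platform: 3 mm thick floor, 4 mm thick rim whose top is 13 mm above the tray's underside (10 mm above its floor). Origin: centre of the tray's underside, so a vessel fully down has its origin 3 mm above this one. 
- seat_oblong: Seat for the oblong bottle: oblong, 46 mm inside along its own x and 76 mm along its own y. Fixed grey tray on the shaker's black platform: 3 mm thick floor, 4 mm thick rim whose top is 13 mm above the tray's underside (10 mm above its floor). Origin: centre of the tray's underside, so a vessel fully down has its origin 3 mm above this one. 
- shaker: Fixed orbital shaker, switched off and motionless: white base with a flat black platform 260 x 260 mm, whose top is 62 mm above the bench and carries the four seats, two by two with their centres about 112 mm apart. Origin: centre of its underside, on the bench; x and y along its sides.
- beaker: Small empty glass beaker, 44 mm across, 60 mm high, standing loose among the vessels on the bench; not to be moved. Origin: centre of its underside.
There are look-alikes about, which are no part of the job. Leave any orange look-alike of the bottle_slim alone. Leave any pink look-alike of the bottle_oblong alone.

How it is judged:
At the end, for the whole second after the job is handed in: Each of the four vessels stands upright (within about 4.5 degrees) and at rest in its own matching seat: centre within 12 mm of the seat's centre and underside on the seat's floor within 3 mm; the beaker is within 25 mm of where it began (horizontal distance between jar_wide and seat_wide below 0.012 m and z of jar_wide in the frame of seat_wide between 0 and 0.006 m and angle between each of jar_wide, bottle_slim, bottle_square, bottle_oblong's own z axis and vertical below 0.08 rad and linear speed of each of jar_wide, bottle_slim, bottle_square, bottle_oblong below 0.02 m/s and horizontal distance between bottle_slim and seat_slim below 0.012 m and z of bottle_slim in the frame of seat_slim between 0 and 0.006 m and horizontal distance between bottle_square and seat_square below 0.012 m and z of bottle_square in the frame of seat_square between 0 and 0.006 m and horizontal distance between bottle_oblong and seat_oblong below 0.012 m and z of bottle_oblong in the frame of seat_oblong between 0 and 0.006 m and distance of beaker from where it was at the start of the episode below 0.025 m); the robot touches nothing.
It fails at once if a vessel let go in the air above its seat (its underside more than 25 mm above the seat's floor) ((contact force between jar_wide and the fingers below 0.05 N and contact force between jar_wide and anything else below 0.05 N and horizontal distance between jar_wide and seat_wide below 0.05 m and z of jar_wide in the frame of seat_wide above 0.028 m) or (contact force between bottle_slim and the fingers below 0.05 N and contact force between bottle_slim and anything else below 0.05 N and horizontal distance between bottle_slim and seat_slim below 0.05 m and z of bottle_slim in the frame of seat_slim above 0.028 m) or (contact force between bottle_square and the fingers below 0.05 N and contact force between bottle_square and anything else below 0.05 N and horizontal distance between bottle_square and seat_square below 0.05 m and z of bottle_square in the frame of seat_square above 0.028 m) or (contact force between bottle_oblong and the fingers below 0.05 N and contact force between bottle_oblong and anything else below 0.05 N and horizontal distance between bottle_oblong and seat_oblong below 0.05 m and z of bottle_oblong in the frame of seat_oblong above 0.028 m)).
It fails at once if a vessel tipped by more than about 40 degrees (angle between any of jar_wide, bottle_slim, bottle_square, bottle_oblong's own z axis and vertical above 0.7 rad).
It fails at once if the glass beaker shifted by more than 25 mm or knocked over (distance of beaker from where it was at the start of the episode above 0.025 m or angle between beaker's own z axis and vertical above 0.5 rad).
It also fails if it takes over 109 s, if anything falls off the work surface, if the arm or the gripper's body presses on something with over 40 N, if the wrist force passes 120 N, or if a joint passes its speed limit or range.

## Working session

There is one attempt and no reset: what is moved stays moved. The work goes in short steps, Python scripts to look and compute and a tool call to move; the robot and the scene stay as the last step left them, time stands still between calls to the robot, and variables do not carry over. Pictures are saved under pics/ and viewed, and the job is handed in when it is done.

Besides the shell and the picture viewer there is one more tool, called after "Emit:" as name([rows], argument=value, ...), one row to a line, values as JSON. step_arm: Moves the arm, as the interface text tells. Its arguments: {"type":"object","properties":{"increments":{"type":"array","items":{"type":"array","items":{"type":"number"}}},"force":{"type":"number"}},"required":["increments"]}

```bash
ls; mkdir -p pics; cat > h.py <<'E'
from station import bot
import numpy as np, cv2
def snap(cam,name):
    r=bot.read_camera(cam); cv2.imwrite(f'pics/{name}.png',cv2.cvtColor(r['color'],cv2.COLOR_RGB2BGR)); return r
def ray(r,u,v,z):
    K=r['intrinsics'];E=r['extrinsics']
    d=np.array([(u-K[0,2])/K[0,0],-(v-K[1,2])/K[1,1],-1.0]); d=E[:3,:3]@d; o=E[:3,3]
    return o+d*(z-o[2])/d[2]
def proj(r,p):
    K=r['intrinsics'];E=r['extrinsics']
    c=E[:3,:3].T@(np.array(p)-E[:3,3]); return np.array([K[0,0]*c[0]/-c[2]+K[0,2],K[1,1]*-c[1]/-c[2]+K[1,2]])
E
python3 - <<'E'
from h import *
print(bot.get_obs())
for c in ['scene','side','wrist']:
    r=snap(c,c+'0'); print(c,r['intrinsics'].tolist(),r['extrinsics'].round(3).tolist(), [k for k in r])
    for t in ['jar_wide','bottle_slim','bottle_square','bottle_oblong','seat_wide','seat_slim','seat_square','seat_oblong','shaker','beaker']:
        for d in bot.place_of(t,c)[:3]:
            u,v=d['location'][0]*512,d['location'][1]*384
            z=0.062 if t.startswith('seat') else 0
            print(t,round(d['conf'],2),round(u),round(v),ray(r,u,v,z).round(3))
E
```

```text
pics
{'t': 0.0, 'q': array([ 1.10988465,  0.47778786,  0.02234903,  1.55645162, -0.01149858,
        1.10929083, -0.08310846]), 'joint_vel': array([-0.00055677, -0.00144805, -0.00018239,  0.0001497 , -0.00067438,
        0.0006535 ,  0.00055907]), 'joint_torque': array([-3.58961524e-04, -5.96464705e+01,  1.60742261e+00, -2.81198913e+01,
        1.23916240e-02,  9.47138731e-03, -7.77370360e-06]), 'eef_pos': array([ 0.23299712, -0.63283927,  0.20693407]), 'tool_rot': array([-8.75713035e-04,  9.84479911e-01,  1.75494973e-01, -2.27050756e-04]), 'contact_force': array([0.45575066, 0.42350294, 0.72197393]), 'torque': array([-0.06410785,  0.04193178, -0.01724144]), 'gripper_width': 1.0010426362049096}
scene [[476.00550122168556, 0.0, 250.42835478144852], [0.0, 476.00550122168556, 184.20625298351885], [0.0, 0.0, 1.0]] [[0.529, -0.601, 0.6, 1.234], [0.849, 0.376, -0.372, -0.492], [-0.002, 0.706, 0.708, 0.954], [0.0, 0.0, 0.0, 1.0]] ['color', 'intrinsics', 'extrinsics']
jar_wide 0.93 174 223 [ 0.443 -0.238  0.   ]
bottle_slim 0.75 194 273 [ 0.608 -0.263  0.   ]
bottle_slim 0.68 165 300 [ 0.639
[... 935 characters left out ...]
.84 173 236 [0.346 0.066 0.   ]
bottle_oblong 0.71 259 246 [ 0.46  -0.087  0.   ]
bottle_oblong 0.24 194 154 [0.575 0.305 0.   ]
seat_wide 0.64 196 154 [0.525 0.214 0.062]
seat_wide 0.56 256 248 [ 0.409 -0.131  0.062]
seat_slim 0.65 221 171 [0.523 0.113 0.062]
seat_square 0.57 233 140 [0.641 0.207 0.062]
seat_oblong 0.71 257 158 [0.625 0.096 0.062]
shaker 0.76 228 173 [0.585 0.165 0.   ]
beaker 0.7 314 253 [ 0.528 -0.179  0.   ]
wrist [[297.58257896784954, 0.0, 255.6668816343156], [0.0, 297.58257896784954, 192.9711187446939], [0.0, 0.0, 1.0]] [[0.346, 0.895, 0.283, 0.305], [-0.938, 0.33, 0.104, -0.607], [-0.0, -0.301, 0.954, 0.375], [0.0, 0.0, 0.0, 1.0]] ['color', 'intrinsics', 'extrinsics']
```

View pics/scene0.png

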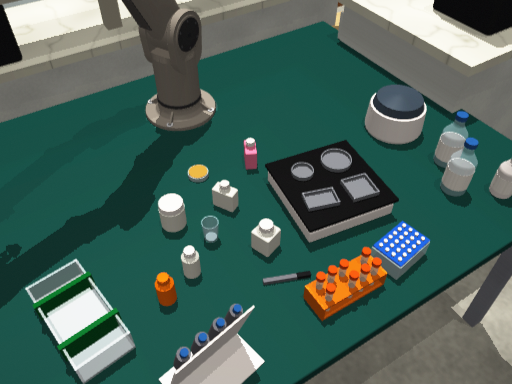

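View pics/side0.png

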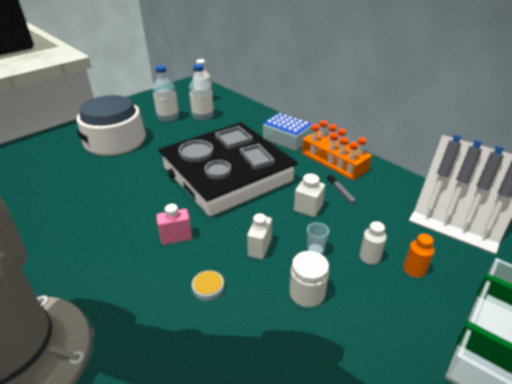

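View pics/wrist0.png

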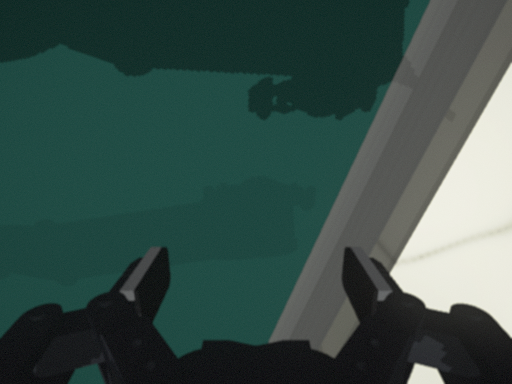

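The white candidates in the scene picture are the jar (172,213), slim bottle (191,262), square bottle (266,236) and oblong bottle (226,196). The orange slim at (166,290) and the pink oblong at (251,153) are look-alikes, so I leave them. Next I crop close to check the choice and fit the silhouettes.

```bash
cat > fit.py <<'E'
from h import *
from scipy.optimize import minimize
def ring(kind,a,b,z,n=48):
    if kind=='r':
        t=np.linspace(0,2*np.pi,n,endpoint=False); return np.c_[a/2*np.cos(t),b/2*np.sin(t),0*t+z]
    return np.array([[sx*a/2,sy*b/2,z] for sx,sy in((1,1),(1,-1),(-1,-1),(-1,1))])
M={'jar_wide':[('r',.066,.066,0,.062),('r',.062,.062,.062,.080)],
'bottle_slim':[('r',.042,.042,0,.062),('r',.026,.026,.074,.086)],
'bottle_square':[('s',.054,.054,0,.062),('r',.034,.034,.072,.086)],
'bottle_oblong':[('s',.034,.064,0,.062),('r',.024,.024,.070,.084)]}
def silh(r,name,x,y,yaw,z0=0.,S=4):
    m=np.zeros((384*S,512*S),np.uint8)
    c,s=np.cos(yaw),np.sin(yaw); R=np.array([[c,-s,0],[s,c,0],[0,0,1]])
    prev=None
    parts=[]
    for k,a,b,z1,z2 in M[name]:
        parts.append(np.r_[ring(k,a,b,z1),ring(k,a,b,z2)])
    if name!='jar_wide':
        k,a,b,_,_=M[name][0]; k2,a2,b2,zz,_=M[name][1]
        parts.append(np.r_[ring(k,a,b,.062),ring(k2,a2,b2,zz)])
    K=r['intrinsics'];E=r['extrinsics']
    for P in parts:
        w=P@R.T+[x,y,z0]; cc=(w-E[:3,3])@E[:3,:3]
        uv=np.c_[K[0,0]*cc[:,0]/-cc[:,2]+K[0,2],K[1,1]*-cc[:,1]/-cc[:,2]+K[1,2]]
        h=cv2.convexHull((uv*S+S/2).round().astype(np.int32)); cv2.fillConvexPoly(m,h,255)
    return cv2.resize(m,(512,384),interpolation=cv2.INTER_AREA)/255.
def whitemask(img):
    i=img.astype(int); mx=i.max(2); mn=i.min(2)
    # soft: red channel relative to green background
    return np.clip((i[:,:,0]-30)/70.,0,1)*(mx-mn<60)
def fit(rs,name,x0,y0,z0=0.,yaws=(0,)):
    best=None
    obs=[]
    for r in rs:
        u,v=proj(r,[x0,y0,z0+.04]).astype(int); 
        box=(slice(max(v-45,0),v+45),slice(max(u-45,0),u+45))
        w=whitemask(r['color']); sil=silh(r,name,x0,y0,0,z0)
        obs.append((w,box))
    def cost(p):
        return sum(np.abs(silh(r,name,p[0],p[1],p[2],z0)[b]-w[b]).sum() for r,(w,b) in zip(rs,obs))
    for yw in yaws:
        q=minimize(cost,[x0,y0,yw],method='Nelder-Mead',options=dict(initial_simplex=np.array([[x0,y0,yw],[x0+.012,y0,yw],[x0,y0+.012,yw],[x0,y0,yw+.3]]),xatol=2e-4,fatol=.2,maxiter=120))
        if best is None or q.fun<best.fun: best=q
    return best
E
python3 - <<'E'
from h import *
import pickle
from fit import *
rs={c:bot.read_camera(c) for c in['scene','side']}
pickle.dump(rs,open('rs0.pkl','wb'))
a=cv2.resize(rs['scene']['color'][130:310,140:400],None,fx=3,fy=3,interpolation=cv2.INTER_CUBIC); cv2.imwrite('pics/a.png',a[:,:,::-1])
a=cv2.resize(rs['side']['color'][110:310,150:410],None,fx=3,fy=3,interpolation=cv2.INTER_CUBIC)
cv2.imwrite('pics/b.png',a[:,:,::-1])
for n,x,y in [('jar_wide',.443,-.238),('bottle_slim',.602,-.265),('bottle_square',.634,-.072),('bottle_oblong',.464,-.094)]:
    for cams in(['scene'],['side'],['scene','side']):
        yaws=(0,) if n in('jar_wide','bottle_slim') else ((-.5,0,.5,1) if 'square' in n else (-1.2,-.6,0,.6,1.2))
        q=fit([rs[c] for c in cams],n,x,y,0,yaws); print(n,cams,q.x.round(4),round(np.degrees(q.x[2]),1),round(q.fun,1))
E
```

```text
jar_wide ['scene'] [ 0.4375 -0.2356  0.19  ] 10.9 647.1
jar_wide ['side'] [ 0.441  -0.2338  0.0715] 4.1 558.5
jar_wide ['scene', 'side'] [ 0.4396 -0.2352  0.1558] 8.9 1256.6
bottle_slim ['scene'] [ 0.6001 -0.2652  0.0962] 5.5 734.0
bottle_slim ['side'] [ 0.6044 -0.2637 -0.092 ] -5.3 365.5
bottle_slim ['scene', 'side'] [ 0.6013 -0.2651  0.0019] 0.1 1128.5
bottle_square ['scene'] [ 0.6275 -0.0736  1.9221] 110.1 991.4
bottle_square ['side'] [ 0.6337 -0.0715  0.3078] 17.6 1530.4
bottle_square ['scene', 'side'] [ 0.6303 -0.0732  0.3278] 18.8 2564.3
bottle_oblong ['scene'] [ 0.4537 -0.0891 -1.1235] -64.4 1030.9
bottle_oblong ['side'] [ 0.4585 -0.0872  2.0677] 118.5 1588.6
bottle_oblong ['scene', 'side'] [ 0.457  -0.0889 -1.0773] -61.7 2658.7
```

```bash
cat > ov.py <<'E'
from h import *
from fit import *
import pickle
rs=pickle.load(open('rs0.pkl','rb'))
P=[('jar_wide',.4396,-.2352,0),('bottle_slim',.6013,-.2651,0),('bottle_square',.6303,-.0732,.328),('bottle_oblong',.457,-.0889,-1.077)]
for c,(y0,y1,x0,x1) in {'scene':(130,310,140,400),'side':(110,310,150,410)}.items():
    r=rs[c]; img=cv2.resize(r['color'],None,fx=3,fy=3,interpolation=cv2.INTER_CUBIC)
    for n,x,y,w in P:
        m=cv2.resize(silh(r,n,x,y,w),None,fx=3,fy=3); m=(m>.5).astype(np.uint8)
        cs,_=cv2.findContours(m,cv2.RETR_EXTERNAL,cv2.CHAIN_APPROX_NONE); cv2.drawContours(img,cs,-1,(255,0,0),1)
    cv2.imwrite(f'pics/ov_{c}.png',img[y0*3:y1*3,x0*3:x1*3,::-1])
E
python3 ov.py
```

```text
(no output)
```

View pics/ov_scene.png

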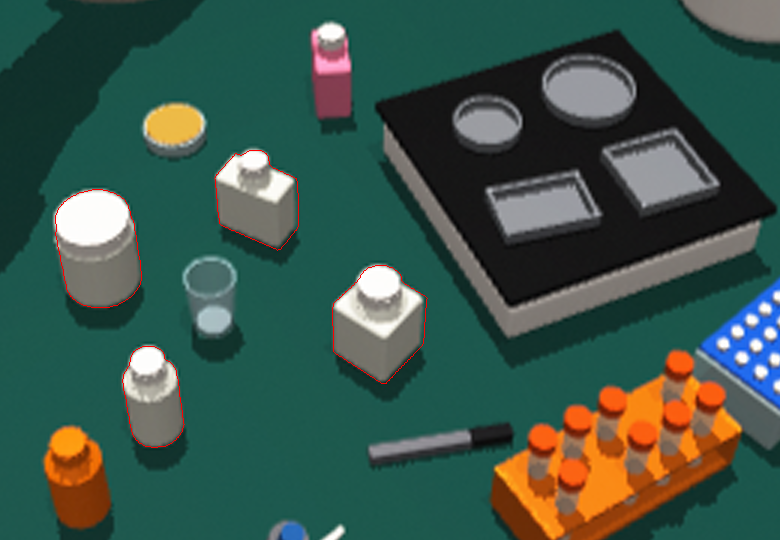

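View pics/ov_side.png

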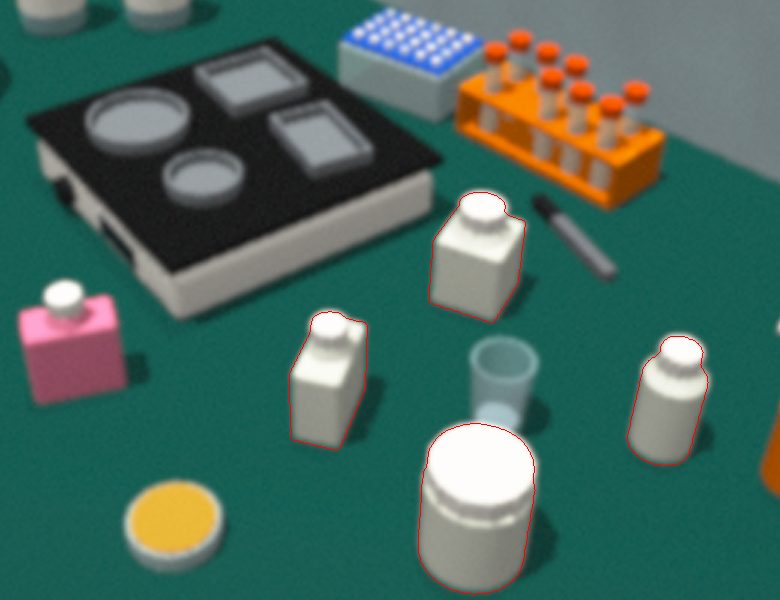

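The overlays hug all four vessels in both views. I fit the seats the same way.

```bash
cat > seats.py <<'E'
from fit import *
import fit as F, pickle
for n,k,a,b in[('seat_wide','r',.086,.086),('seat_slim','r',.062,.062),('seat_square','s',.074,.074),('seat_oblong','s',.054,.084)]:
    M[n]=[(k,a,b,0,.013),(k,a,b,0,.0129)]
_s=F.silh
def silh(r,name,x,y,yaw,z0=0.,S=4):
    if not name.startswith('seat'): return _s(r,name,x,y,yaw,z0,S)
    k,a,b,_,_=M[name][0]; sv=M[name]; M['tmp_']=[sv[0]]
    m=np.zeros((384*S,512*S),np.uint8); c,s=np.cos(yaw),np.sin(yaw); R=np.array([[c,-s,0],[s,c,0],[0,0,1]])
    P=np.r_[ring(k,a,b,0),ring(k,a,b,.013)]@R.T+[x,y,z0]; uv=np.array([proj(r,p) for p in P])
    cv2.fillConvexPoly(m,cv2.convexHull((uv*S+S/2).round().astype(np.int32)),255)
    return cv2.resize(m,(512,384),interpolation=cv2.INTER_AREA)/255.
def fits(rs,name,x0,y0,yaws):
    obs=[]
    for r in rs:
        big=M[name][0]; 
        m=np.zeros((384,512),np.uint8)
        P=ring('r',big[1]*1.0+.03,big[2]+.03,.068)
        if big[0]=='s': P=ring('r',.105,.105,.068)
        uv=np.array([proj(r,p+[x0,y0,0]) for p in P]); cv2.fillConvexPoly(m,cv2.convexHull(uv.round().astype(np.int32)),1)
        g=np.clip((r['color'].astype(float).min(2)-35)/60,0,1)   # fills
        g=cv2.morphologyEx(g,cv2.MORPH_CLOSE,np.ones((5,5)))
        obs.append((g,m))
    cost=lambda p:sum((np.abs(silh(r,name,*p,.062)-g)*m).sum() for r,(g,m) in zip(rs,obs))
    best=None
    for yw in yaws:
        q=minimize(cost,[x0,y0,yw],method='Nelder-Mead',options=dict(initial_simplex=np.array([[x0,y0,yw],[x0+.01,y0,yw],[x0,y0+.01,yw],[x0,y0,yw+.2]]),xatol=2e-4,fatol=.1,maxiter=100))
        if best is None or q.fun<best.fun: best=q
    return best
if __name__=='__main__':
    rs=pickle.load(open('rs0.pkl','rb')); out=[]
    for n,x,y,yaws in[('seat_wide',.528,.216,(0,)),('seat_slim',.523,.111,(0,)),('seat_square',.641,.21,(-.3,0,.3)),('seat_oblong',.623,.096,(-.5,0,.5,1,1.5))]:
        for cams in(['scene'],['side'],['scene','side']):
            q=fits([rs[c] for c in cams],n,x,y,yaws); print(n,cams,q.x.round(4),round(np.degrees(q.x[2]),1),round(q.fun,1))
        out.append((n,*q.x))
    tiles=[]
    for c,(y0,y1,x0,x1) in {'scene':(130,240,260,400),'side':(115,225,150,300)}.items():
        r=rs[c]; img=cv2.resize(r['color'],None,fx=5,fy=5,interpolation=cv2.INTER_CUBIC)
        for n,x,y,w in out:
            m=(cv2.resize(silh(r,n,x,y,w,.062),None,fx=5,fy=5)>.5).astype(np.uint8)
            cs,_=cv2.findContours(m,cv2.RETR_EXTERNAL,cv2.CHAIN_APPROX_NONE); cv2.drawContours(img,cs,-1,(255,0,0),1)
        cv2.imwrite(f'pics/seat_{c}.png',img[y0*5:y1*5,x0*5:x1*5,::-1])
    for d in bot.place_of('beaker','scene'): print(d)
E
python3 seats.py
```

```text
seat_wide ['scene'] [ 0.5205  0.2311 -0.0292] -1.7 62.1
seat_wide ['side'] [ 0.5335  0.2292 -0.0016] -0.1 69.8
seat_wide ['scene', 'side'] [ 0.5286  0.2247 -0.0234] -1.3 184.9
seat_slim ['scene'] [0.5065 0.1246 0.0542] 3.1 30.5
seat_slim ['side'] [ 0.5189  0.1219 -0.0446] -2.6 41.9
seat_slim ['scene', 'side'] [0.5161 0.1194 0.0036] 0.2 132.5
seat_square ['scene'] [ 0.6403  0.2125 -0.212 ] -12.1 70.6
seat_square ['side'] [ 0.6484  0.2124 -0.186 ] -10.7 61.6
seat_square ['scene', 'side'] [ 0.642   0.2109 -0.209 ] -12.0 171.3
seat_oblong ['scene'] [0.6202 0.0989 2.8258] 161.9 66.1
seat_oblong ['side'] [ 0.6282  0.1015 -0.282 ] -16.2 41.6
seat_oblong ['scene', 'side'] [0.6222 0.099  2.8454] 163.0 173.7
{'location': [0.415, 0.6073], 'conf': 0.69}
{'location': [0.516, 0.6398], 'conf': 0.36}
```

View pics/seat_scene.png

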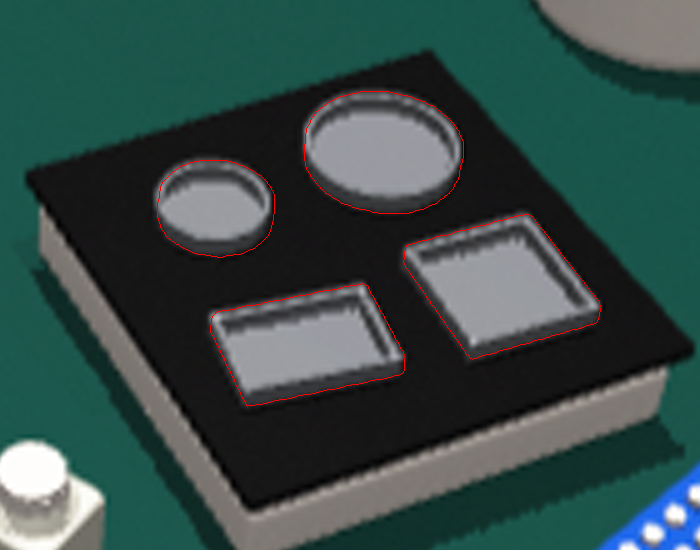

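View pics/seat_side.png

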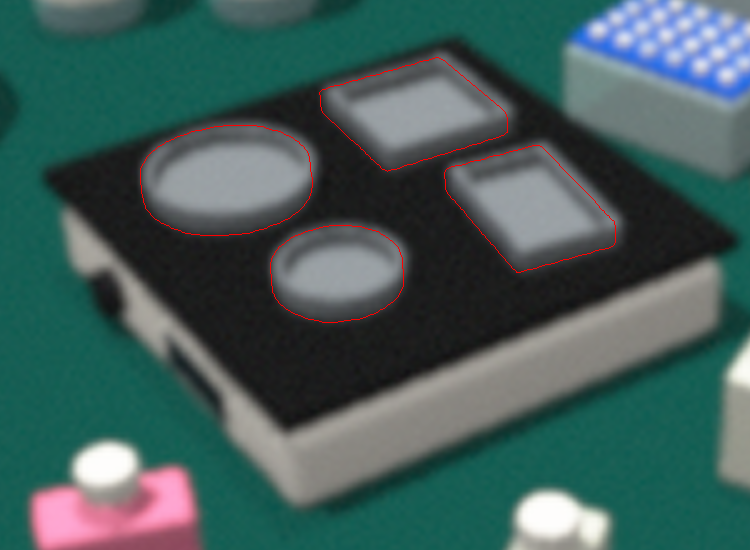

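Emit:
step_arm([
  [0.03, 0.04, 0.04, 0, 0, 0, -1],
  [0.05, 0.08, 0.08, 0, 0, 0, -1],
  [0.07, 0.12, 0.1, 0, 0, 0, -1],
  [0.09, 0.155, 0.12, 0, 0, 0, -1],
  [0.11, 0.19, 0.13, 0, 0, 0, -1],
  [0.13, 0.225, 0.13, 0, 0, 0, -1],
  [0.15, 0.26, 0.13, 0, 0, 0, -1],
  [0.17, 0.295, 0.13, 0, 0, 0, -1],
  [0.19, 0.33, 0.13, 0, 0, 0, -1],
  [0.21, 0.36, 0.13, 0, 0, 0, -1],
])

```text
t: 2.63
eef_pos: [0.4251, -0.3021, 0.3381]
tool_rot: [0.001, 0.985, 0.175, 0.0]
contact_force: [1.3, -0.6, 0.2]
gripper_width: 0.995
```

Emit:
step_arm([
  [0.01, 0.035, 0, 0, 0, 0, -1],
  [0.02, 0.07, 0, 0, 0, 0, -1],
  [0.03, 0.1, 0, 0, 0, 0, -1],
  [0.03, 0.12, 0, 0, 0, 0, -1],
  [0.03, 0.12, 0, 0, 0, 0, -1],
])

```text
t: 3.05
eef_pos: [0.4555, -0.1785, 0.3378]
tool_rot: [-0.001, 0.984, 0.179, 0.001]
contact_force: [-0.2, 0.4, 0.1]
gripper_width: 1.001
```

```bash
python3 - <<'E'
from h import *
import pickle
r=snap('wrist','w1'); pickle.dump(r,open('w1.pkl','wb')); print(bot.get_obs()['eef_pos'],bot.get_obs()['q'].round(2))
E
```

```text
[ 0.4549949  -0.18154495  0.33768157] [ 0.52  0.08 -0.29  1.79  0.02  1.27 -0.98]
```

View pics/w1.png

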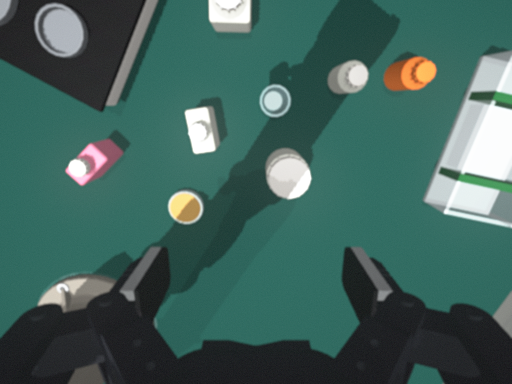

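The wrist view shows the jar (288,172), slim (348,77), oblong (202,130) and beaker (275,100). I fit them here as a cross-check.

```bash
python3 - <<'E'
from fit import *
import pickle
r=pickle.load(open('w1.pkl','rb'))
img=cv2.resize(r['color'],None,fx=3,fy=3,interpolation=cv2.INTER_CUBIC)
for n,x,y,w in [('jar_wide',.4396,-.2352,0),('bottle_slim',.6013,-.2651,0),('bottle_square',.6303,-.0732,.328),('bottle_oblong',.457,-.0889,-1.077)]:
    if n!='bottle_square':
        q=fit([r],n,x,y,0,(w,)); print(n,q.x.round(4),round(np.degrees(q.x[2]),1),round(q.fun,1))
    m=(cv2.resize(silh(r,n,x,y,w),None,fx=3,fy=3)>.5).astype(np.uint8)
    cs,_=cv2.findContours(m,cv2.RETR_EXTERNAL,cv2.CHAIN_APPROX_NONE); cv2.drawContours(img,cs,-1,(255,0,0),1)
cv2.imwrite('pics/w1o.png',img[0:600,500:1300,::-1])
print(ray(r,275,100,.03))
E
```

```text
jar_wide [ 0.4398 -0.2382  0.4091] 23.4 1724.4
bottle_slim [ 0.6036 -0.2667  0.2889] 16.6 1303.3
bottle_oblong [ 0.4576 -0.0886 -1.0347] -59.3 2778.2
[ 0.53643221 -0.17886124  0.03      ]
```

View pics/w1o.png

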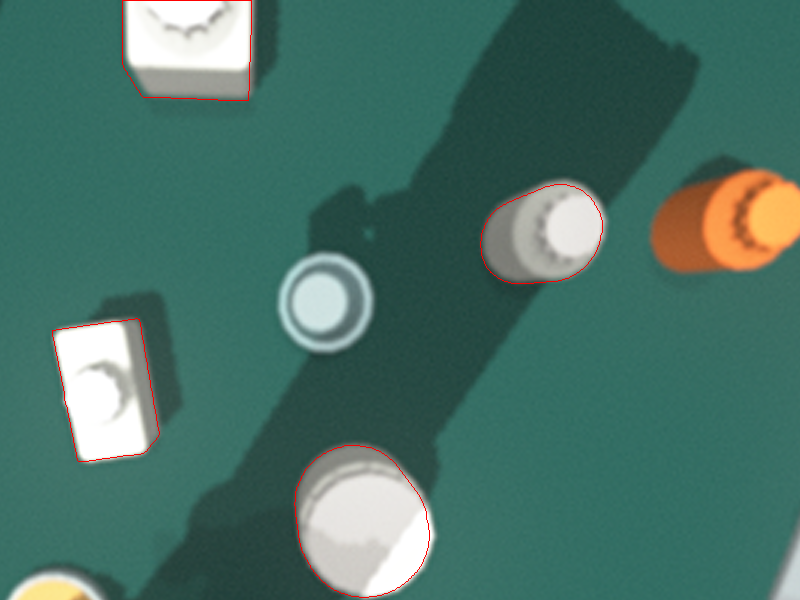

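Emit:
step_arm([
  [0.015, 0.035, 0, 0, 0, 0, -1],
  [0.03, 0.07, 0.01, 0, 0, 0, -1],
  [0.03, 0.11, 0.02, 0, 0, 0, -1],
  [0.03, 0.15, 0.02, 0, 0, 0, -1],
  [0.03, 0.19, 0.02, 0, 0, 0, -1],
  [0.03, 0.23, 0.02, 0, 0, 0, -1],
  [0.03, 0.25, 0.02, 0, 0, 0, -1],
  [0.03, 0.25, 0.02, 0, 0, 0, -1],
  [0.03, 0.25, 0.02, 0, 0, 0, -1],
])

```text
t: 3.85
eef_pos: [0.4848, 0.0658, 0.3573]
tool_rot: [0.0, 0.984, 0.176, 0.0]
contact_force: [0.2, -0.1, 0.3]
gripper_width: 1.002
```

```bash
python3 - <<'E'
from h import *
import pickle
r=snap('wrist','w2'); pickle.dump(r,open('w2.pkl','wb')); print(bot.get_obs()['eef_pos'],bot.get_obs()['q'].round(2))
E
```

```text
[0.48492337 0.064366   0.35721312] [ 0.22  0.09 -0.51  1.75  0.04  1.32 -1.52]
```

View pics/w2.png

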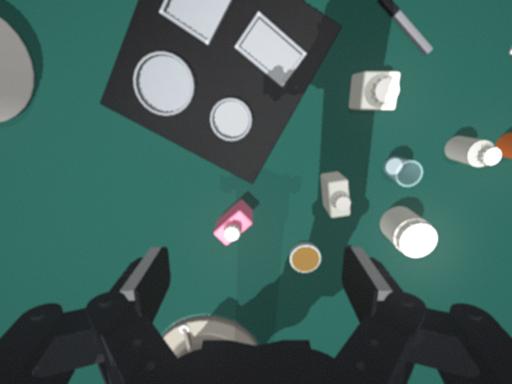

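```bash
python3 - <<'E'
from seats import *
import pickle
r=pickle.load(open('w2.pkl','rb')); rs=pickle.load(open('rs0.pkl','rb'))
img=cv2.resize(r['color'],None,fx=4,fy=4,interpolation=cv2.INTER_CUBIC)
for n,x,y,w in [('seat_wide',.5286,.2247,0),('seat_slim',.5161,.1194,0),('seat_square',.642,.211,-.209),('seat_oblong',.622,.099,-.296)]:
    q=fits([r],n,x,y,(w,)); print(n,q.x.round(4),round(np.degrees(q.x[2]),1),round(q.fun,1))
    q2=fits([r,rs['scene'],rs['side']],n,x,y,(w,)); print(' all3',q2.x.round(4),round(np.degrees(q2.x[2]),1),round(q2.fun,1))
    m=(cv2.resize(silh(r,n,*q.x,.062),None,fx=4,fy=4)>.5).astype(np.uint8)
    cs,_=cv2.findContours(m,cv2.RETR_EXTERNAL,cv2.CHAIN_APPROX_NONE); cv2.drawContours(img,cs,-1,(255,0,0),1)
cv2.imwrite('pics/w2o.png',img[0:600,450:1250,::-1])
E
```

```text
seat_wide [0.5306 0.2237 0.0353] 2.0 838.4
 all3 [0.5299 0.2242 0.0283] 1.6 1031.7
seat_slim [0.5175 0.1183 0.1594] 9.1 827.8
 all3 [0.5164 0.1191 0.0831] 4.8 975.9
seat_square [ 0.6435  0.2092 -0.1989] -11.4 305.3
 all3 [ 0.6431  0.2092 -0.2089] -12.0 490.1
seat_oblong [ 0.6249  0.0964 -0.3181] -18.2 991.9
 all3 [ 0.6244  0.0978 -0.3005] -17.2 1194.8
```

View pics/w2o.png

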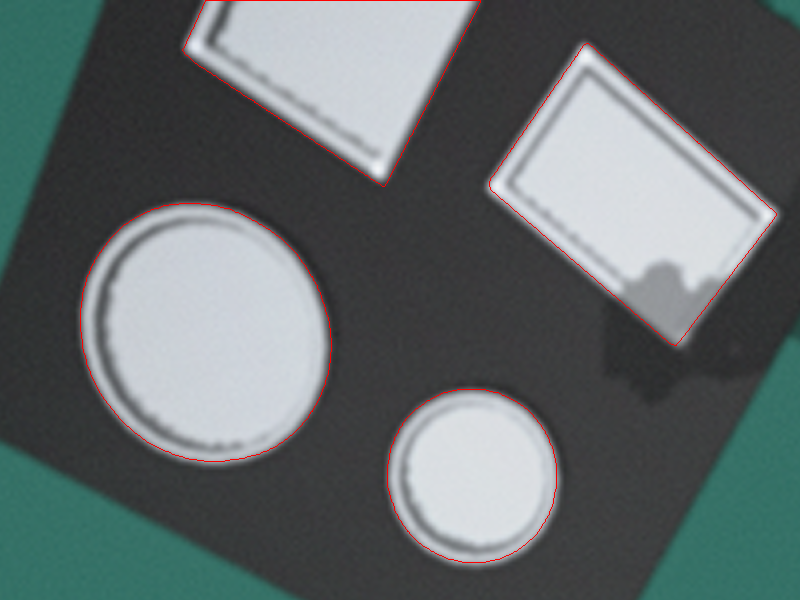

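Seats now agree within about 1–2 mm between the wrist fit and the joint fit, and their spacing is about 112 mm. I start with the square bottle.

```bash
cat > d.py <<'E'
import sys
from h import *
from scipy.spatial.transform import Rotation as R
o=bot.get_obs(); w,x,y,z=o['tool_rot']; m=R.from_quat([x,y,z,w]).as_matrix()
az=np.degrees(np.arctan2(m[1,1],m[0,1]))
t=[float(a) for a in sys.argv[1:]]
dy=(t[3]-az+90)%180-90
print('t',round(o['t'],2),'pos',o['eef_pos'].round(4),'az',round(az,1),'tilt',m[:,2].round(3),'q',o['q'].round(2),'w',round(o['gripper_width'],3),'F',o['contact_force'].round(1))
print('delta',(np.array(t[:3])-o['eef_pos']).round(4),'turn',round(dy,1))
E
python3 d.py .631 -.073 .13 -71.2
```

```text
t 3.9 pos [0.4849 0.0644 0.3572] az -69.9 tilt [-0.    -0.001 -1.   ] q [ 0.22  0.09 -0.51  1.75  0.04  1.32 -1.52] w 1.0 F [ 0.5 -0.9  0.3]
delta [ 0.1461 -0.1374 -0.2272] turn -1.3
```

Emit:
step_arm([
  [0.028, -0.026, -0.01, 0, 0, -1.3, -1],
  [0.056, -0.052, -0.025, 0, 0, -1.3, -1],
  [0.084, -0.078, -0.04, 0, 0, -1.3, -1],
  [0.11, -0.105, -0.06, 0, 0, -1.3, -1],
  [0.13, -0.124, -0.09, 0, 0, -1.3, -1],
  [0.146, -0.137, -0.12, 0, 0, -1.3, -1],
  [0.146, -0.137, -0.16, 0, 0, -1.3, -1],
  [0.146, -0.137, -0.195, 0, 0, -1.3, -1],
  [0.146, -0.137, -0.227, 0, 0, -1.3, -1],
  [0.146, -0.137, -0.227, 0, 0, -1.3, -1],
])

```text
t: 4.73
eef_pos: [0.6252, -0.0745, 0.1229]
tool_rot: [-0.001, 0.987, 0.162, -0.006]
contact_force: [-1.4, -0.1, -1.1]
gripper_width: 0.998
```

```bash
python3 d.py .631 -.073 .023 -71.2; python3 - <<'E'
from h import *
r=snap('wrist','w3')
E
```

```text
t 4.73 pos [ 0.6252 -0.0745  0.1229] az -71.3 tilt [-0.013 -0.001 -1.   ] q [ 0.29  0.53 -0.38  1.71  0.23  0.96 -1.41] w 0.998 F [-1.4 -0.1 -1.1]
delta [ 0.0058  0.0015 -0.0999] turn 0.1
```

View pics/w3.png

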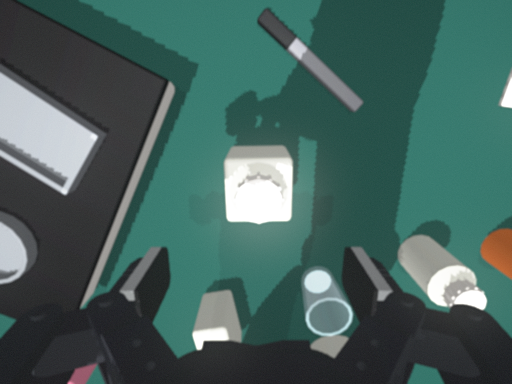

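Jaws are square to the bottle (259,185) and centred on it. Descending to grip.

Emit:
step_arm([
  [0, 0, -0.03, 0, 0, 0, -1],
  [0, 0, -0.06, 0, 0, 0, -1],
  [0, 0, -0.085, 0, 0, 0, -1],
  [0, 0, -0.1, 0, 0, 0, -1],
  [0, 0, -0.107, 0, 0, 0, -1],
  [0, 0, -0.107, 0, 0, 0, -1],
  [0, 0, -0.107, 0, 0, 0, 1],
  [0, 0, -0.107, 0, 0, 0, 1],
  [0, 0, -0.107, 0, 0, 0, 1],
  [0, 0, -0.107, 0, 0, 0, 1],
], force=40)

```text
t: 5.62
eef_pos: [0.6322, -0.0714, 0.0257]
tool_rot: [0.001, 0.986, 0.164, 0.002]
contact_force: [-1.2, -0.4, 6.4]
gripper_width: 0.617
```

Emit:
step_arm([
  [0, 0, 0, 0, 0, 0, 1],
  [0, 0, 0, 0, 0, 0, 1],
  [0, 0, 0, 0, 0, 0, 1],
  [0, 0, 0, 0, 0, 0, 1],
])

```text
t: 5.95
eef_pos: [0.6322, -0.0714, 0.0257]
tool_rot: [0.001, 0.986, 0.164, 0.002]
contact_force: [-0.9, 0.5, 6.0]
gripper_width: 0.619
```

```bash
python3 d.py .631 -.073 .023 -71.2
```

```text
t 5.95 pos [ 0.6322 -0.0714  0.0257] az -71.1 tilt [ 0.004 -0.001 -1.   ] q [ 0.26  0.65 -0.34  1.77  0.29  0.77 -1.47] w 0.619 F [-0.9  0.5  6. ]
delta [-0.0012 -0.0016 -0.0027] turn -0.1
```

Emit:
step_arm([
  [0, 0, 0.02, 0, 0, 0, 1],
  [0, 0, 0.055, 0, 0, 0, 1],
  [0, 0, 0.09, 0, 0, 0, 1],
  [0, 0.01, 0.125, 0, 0, -3, 1],
  [0, 0.03, 0.15, 0, 0, -7, 1],
  [0.002, 0.06, 0.165, 0, 0, -11, 1],
  [0.004, 0.095, 0.165, 0, 0, -15, 1],
  [0.006, 0.13, 0.165, 0, 0, -19, 1],
  [0.008, 0.165, 0.165, 0, 0, -24, 1],
  [0.011, 0.2, 0.165, 0, 0, -28, 1],
])

```text
t: 6.78
eef_pos: [0.6413, 0.1307, 0.1895]
tool_rot: [-0.0, 0.997, -0.081, 0.0]
contact_force: [0.9, 0.5, -2.1]
gripper_width: 0.618
```

```bash
python3 d.py .6433 .2092 .13 -102
```

```text
t 6.78 pos [0.6413 0.1307 0.1895] az -99.3 tilt [ 0.001  0.    -1.   ] q [-0.06  0.48 -0.33  1.61  0.17  1.08 -2.17] w 0.618 F [ 0.9  0.5 -2.1]
delta [ 0.002   0.0785 -0.0595] turn -2.7
```

Emit:
step_arm([
  [0.001, 0.03, 0, 0, 0, -2.7, 1],
  [0.002, 0.06, 0, 0, 0, -2.7, 1],
  [0.002, 0.078, -0.01, 0, 0, -2.7, 1],
  [0.002, 0.078, -0.035, 0, 0, -2.7, 1],
  [0.002, 0.078, -0.06, 0, 0, -2.7, 1],
  [0.002, 0.078, -0.06, 0, 0, -2.7, 1],
  [0.002, 0.078, -0.06, 0, 0, -2.7, 1],
])

```text
t: 7.37
eef_pos: [0.6426, 0.2064, 0.1277]
tool_rot: [0.001, 0.995, -0.103, -0.001]
contact_force: [-0.1, -0.3, -1.8]
gripper_width: 0.613
```

```bash
python3 d.py .6433 .2092 .0915 -102; python3 - <<'E'
from h import *
r=snap('scene','s4'); cv2.imwrite('pics/s4c.png',cv2.resize(r['color'][80:260,240:440],None,fx=3.5,fy=3.2)[:,:,::-1])
E
```

```text
t 7.37 pos [0.6426 0.2064 0.1277] az -101.8 tilt [-0.003 -0.001 -1.   ] q [-0.18  0.58 -0.32  1.61  0.2   1.   -2.34] w 0.613 F [-0.1 -0.3 -1.8]
delta [ 0.0007  0.0028 -0.0362] turn -0.2
```

View pics/s4c.png

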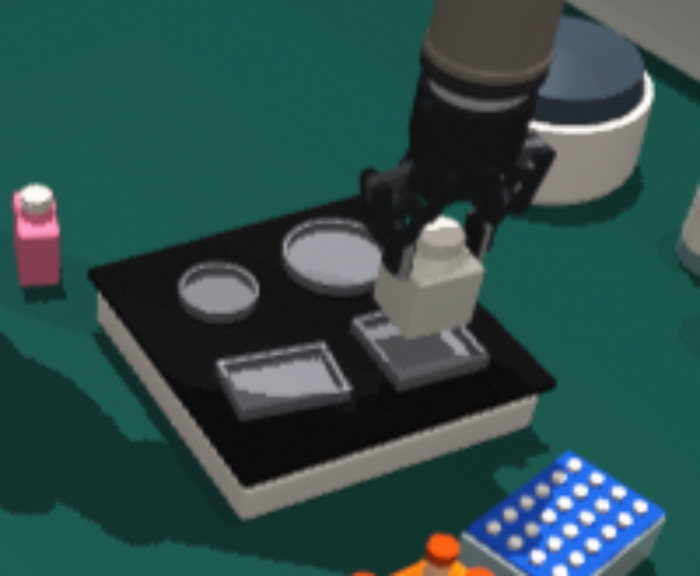

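The bottle hangs upright, centred over the square seat. Lowering gently.

Emit:
step_arm([
  [0.001, 0.002, -0.012, 0, 0, 0, 1],
  [0.001, 0.002, -0.02, 0, 0, 0, 1],
  [0.001, 0.002, -0.026, 0, 0, 0, 1],
  [0.001, 0.002, -0.03, 0, 0, 0, 1],
  [0.001, 0.002, -0.033, 0, 0, 0, 1],
  [0.001, 0.002, -0.035, 0, 0, 0, 1],
  [0.001, 0.002, -0.037, 0, 0, 0, 1],
  [0.001, 0.002, -0.037, 0, 0, 0, 1],
])

```text
t: 8.08
eef_pos: [0.6444, 0.2091, 0.091]
tool_rot: [0.0, 0.995, -0.103, -0.0]
contact_force: [-0.3, 0.1, -1.5]
gripper_width: 0.618
```

```bash
python3 d.py .6433 .2092 .0907 -102
```

```text
t 8.08 pos [0.6444 0.2091 0.091 ] az -101.8 tilt [-0. -0. -1.] q [-0.19  0.62 -0.31  1.63  0.22  0.93 -2.36] w 0.618 F [-0.3  0.1 -1.5]
delta [-0.0011  0.0001 -0.0003] turn -0.2
```

Emit:
step_arm([
  [0, 0, -0.001, 0, 0, 0, 1],
  [0, 0, -0.002, 0, 0, 0, 1],
  [0, 0, -0.002, 0, 0, 0, 1],
])

```text
t: 8.33
eef_pos: [0.6448, 0.2093, 0.0908]
tool_rot: [-0.0, 0.995, -0.103, 0.0]
contact_force: [-3.8, -1.2, 5.3]
gripper_width: 0.614
```

Emit:
step_arm([
  [0, 0, 0, 0, 0, 0, -0.2],
  [0, 0, 0, 0, 0, 0, -0.6],
  [0, 0, 0, 0, 0, 0, -1],
  [0, 0, 0, 0, 0, 0, -1],
  [0, 0, 0.02, 0, 0, 0, -1],
  [0, 0, 0.05, 0, 0, 0, -1],
  [0, 0, 0.085, 0, 0, 0, -1],
  [0, 0, 0.115, 0, 0, 0, -1],
])

```text
t: 9.0
eef_pos: [0.6447, 0.2093, 0.2061]
tool_rot: [-0.0, 0.995, -0.103, 0.0]
contact_force: [0.7, 0.2, 1.1]
gripper_width: 1.0
```

```bash
python3 d.py .457 -.089 .13 -61; python3 - <<'E'
from h import *
r=snap('scene','s5'); cv2.imwrite('pics/s5c.png',cv2.resize(r['color'][80:260,240:440],None,fx=3.5,fy=3.2)[:,:,::-1])
E
```

```text
t 9.0 pos [0.6447 0.2093 0.2061] az -101.8 tilt [ 0.  0. -1.] q [-0.18  0.51 -0.33  1.53  0.17  1.13 -2.32] w 1.0 F [0.7 0.2 1.1]
delta [-0.1877 -0.2983 -0.0761] turn 40.8
```

View pics/s5c.png

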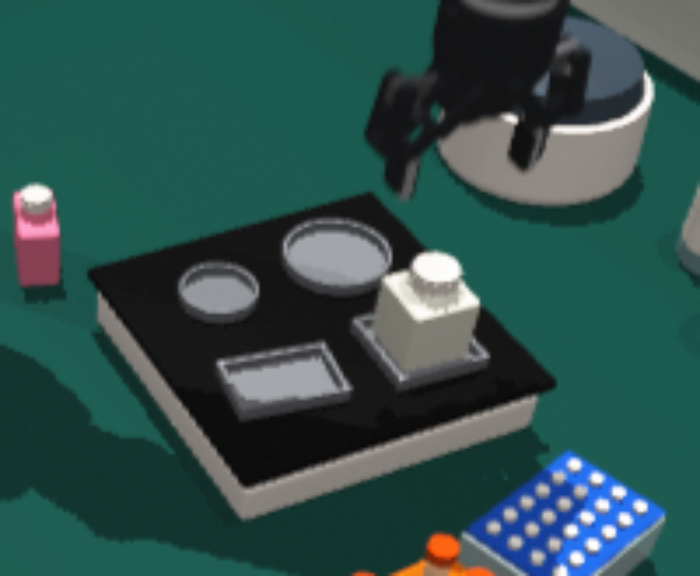

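The square bottle sits inside its rim at about (432,335) in the crop. The jar is next.

Emit:
step_arm([
  [-0.015, -0.036, 0, 0, 0, 3, -1],
  [-0.03, -0.072, 0, 0, 0, 7, -1],
  [-0.046, -0.108, 0, 0, 0, 11, -1],
  [-0.062, -0.144, 0, 0, 0, 15, -1],
  [-0.078, -0.18, 0, 0, 0, 19, -1],
  [-0.094, -0.216, 0, 0, 0, 23, -1],
  [-0.11, -0.252, 0, 0, 0, 27, -1],
  [-0.126, -0.288, 0, 0, 0, 32, -1],
  [-0.143, -0.324, 0, 0, 0, 32, -1],
  [-0.16, -0.36, 0, 0, 0, 32, -1],
])

```text
t: 9.88
eef_pos: [0.4836, -0.1525, 0.2044]
tool_rot: [0.0, 0.984, 0.176, 0.0]
contact_force: [1.2, -0.4, -0.7]
gripper_width: 0.999
```

```bash
python3 d.py .44 -.2365 .13 -70
```

```text
t 9.88 pos [ 0.4836 -0.1525  0.2044] az -69.8 tilt [ 0.001 -0.    -1.   ] q [ 0.48  0.23 -0.34  1.94  0.09  0.99 -1.12] w 0.999 F [ 1.2 -0.4 -0.7]
delta [-0.0436 -0.084  -0.0744] turn -0.2
```

Emit:
step_arm([
  [-0.018, -0.035, 0, 0, 0, 0, -1],
  [-0.036, -0.07, 0, 0, 0, 0, -1],
  [-0.044, -0.084, -0.02, 0, 0, 0, -1],
  [-0.044, -0.084, -0.05, 0, 0, 0, -1],
  [-0.044, -0.084, -0.074, 0, 0, 0, -1],
  [-0.044, -0.084, -0.074, 0, 0, 0, -1],
  [-0.044, -0.084, -0.074, 0, 0, 0, -1],
])

```text
t: 10.47
eef_pos: [0.4399, -0.2344, 0.1298]
tool_rot: [-0.001, 0.984, 0.176, -0.001]
contact_force: [-0.7, -0.4, 0.6]
gripper_width: 1.002
```

```bash
python3 d.py .44 -.2365 .023 -70;python3 - <<'E'
from h import *
r=snap('wrist','w6')
E
```

```text
t 10.47 pos [ 0.4399 -0.2344  0.1298] az -69.8 tilt [-0.002  0.001 -1.   ] q [ 0.6   0.3  -0.28  2.03  0.11  0.83 -0.96] w 1.002 F [-0.7 -0.4  0.6]
delta [ 1.000e-04 -2.100e-03 -1.068e-01] turn -0.2
```

View pics/w6.png

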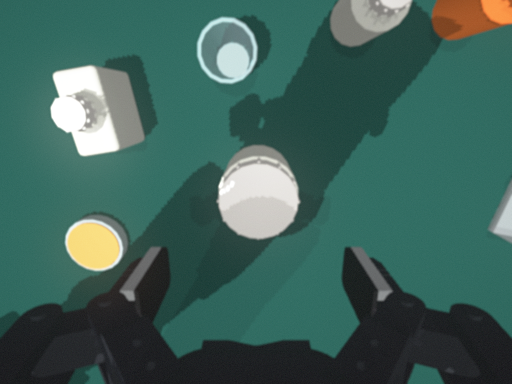

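```bash
python3 - <<'E'
from h import *
import pickle
r=pickle.load(open('w1.pkl','rb')); print(ray(r,185,207,.01),ray(r,202,207,.01))
r=pickle.load(open('rs0.pkl','rb'))['scene']; print(ray(r,198,172,.01),ray(r,188,172,.01))
E
```

```text
[ 0.31272049 -0.0981293   0.01      ] [ 0.32336201 -0.12627921  0.01      ]
[ 0.31274812 -0.09762318  0.01      ] [ 0.29748822 -0.12200005  0.01      ]
```

Dish at (0.31, -0.10), well clear of the fingers. Grip the jar.

Emit:
step_arm([
  [0, -0.001, -0.03, 0, 0, 0, -1],
  [0, -0.001, -0.06, 0, 0, 0, -1],
  [0, -0.001, -0.085, 0, 0, 0, -1],
  [0, -0.001, -0.1, 0, 0, 0, -1],
  [0, -0.001, -0.107, 0, 0, 0, -1],
  [0, -0.001, -0.107, 0, 0, 0, -1],
  [0, -0.001, -0.107, 0, 0, 0, 1],
  [0, -0.001, -0.107, 0, 0, 0, 1],
  [0, -0.001, -0.107, 0, 0, 0, 1],
  [0, -0.001, -0.107, 0, 0, 0, 1],
], force=50)

```text
t: 11.35
eef_pos: [0.4421, -0.2364, 0.0256]
tool_rot: [0.001, 0.984, 0.176, 0.001]
contact_force: [-1.3, 1.8, 8.6]
gripper_width: 0.741
```

Emit:
step_arm([
  [0, 0, 0, 0, 0, 0, 1],
  [0, 0, 0, 0, 0, 0, 1],
  [0, 0, 0, 0, 0, 0, 1],
])

```text
t: 11.6
eef_pos: [0.4421, -0.2364, 0.0256]
tool_rot: [0.001, 0.984, 0.176, 0.001]
contact_force: [-2.2, 1.4, 7.7]
gripper_width: 0.742
```

```bash
python3 d.py .44 -.2365 .023 -70
```

```text
t 11.6 pos [ 0.4421 -0.2364  0.0256] az -69.8 tilt [ 0.003 -0.002 -1.   ] q [ 0.56  0.47 -0.24  2.1   0.19  0.59 -1.03] w 0.742 F [-2.2  1.4  7.7]
delta [-0.0021 -0.0001 -0.0026] turn -0.2
```

Emit:
step_arm([
  [0, 0, 0.015, 0, 0, 0, 1],
  [0, 0, 0.04, 0, 0, 0, 1],
  [0, 0, 0.075, 0, 0, 0, 1],
  [0, 0.005, 0.11, 0, 0, 0, 1],
  [0.005, 0.02, 0.145, 0, 0, 0, 1],
  [0.01, 0.045, 0.165, 0, 0, 0, 1],
  [0.017, 0.08, 0.17, 0, 0, 0, 1],
  [0.024, 0.115, 0.17, 0, 0, 0, 1],
  [0.031, 0.15, 0.17, 0, 0, 0, 1],
  [0.038, 0.185, 0.17, 0, 0, 0, 1],
])

```text
t: 12.43
eef_pos: [0.4788, -0.0494, 0.195]
tool_rot: [0.001, 0.985, 0.175, 0.001]
contact_force: [1.7, -0.1, -2.9]
gripper_width: 0.74
```

Emit:
step_arm([
  [0.007, 0.036, 0, 0, 0, 0, 1],
  [0.014, 0.072, 0, 0, 0, 0, 1],
  [0.021, 0.108, 0, 0, 0, 0, 1],
  [0.028, 0.144, 0, 0, 0, 0, 1],
  [0.035, 0.18, 0, 0, 0, 0, 1],
  [0.04, 0.215, 0, 0, 0, 0, 1],
  [0.044, 0.245, 0, 0, 0, 0, 1],
  [0.048, 0.265, 0, 0, 0, 0, 1],
  [0.048, 0.275, 0, 0, 0, 0, 1],
  [0.048, 0.275, 0, 0, 0, 0, 1],
])

```text
t: 13.27
eef_pos: [0.526, 0.227, 0.1943]
tool_rot: [-0.001, 0.984, 0.177, 0.001]
contact_force: [1.5, -0.4, -1.2]
gripper_width: 0.743
```

```bash
python3 d.py .530 .224 .13 -70
```

```text
t 13.27 pos [0.526  0.227  0.1943] az -69.6 tilt [ 0.001  0.002 -1.   ] q [-0.1   0.37 -0.53  1.79  0.21  1.03 -1.92] w 0.743 F [ 1.5 -0.4 -1.2]
delta [ 0.004  -0.003  -0.0643] turn -0.4
```

Emit:
step_arm([
  [0.005, -0.003, -0.02, 0, 0, 0, 1],
  [0.005, -0.003, -0.045, 0, 0, 0, 1],
  [0.005, -0.003, -0.064, 0, 0, 0, 1],
  [0.005, -0.003, -0.064, 0, 0, 0, 1],
  [0.005, -0.003, -0.064, 0, 0, 0, 1],
])

```text
t: 13.68
eef_pos: [0.5311, 0.2188, 0.1291]
tool_rot: [0.001, 0.985, 0.175, -0.001]
contact_force: [0.6, -0.2, -1.3]
gripper_width: 0.735
```

```bash
python3 d.py .531 .224 .0906 -70; python3 - <<'E'
from h import *
r=snap('scene','s7'); cv2.imwrite('pics/s7c.png',cv2.resize(r['color'][80:260,240:440],None,fx=3.5,fy=3.2)[:,:,::-1])
E
```

```text
t 13.68 pos [0.5311 0.2188 0.1291] az -69.9 tilt [-0.002 -0.002 -1.   ] q [-0.11  0.45 -0.5   1.85  0.27  0.92 -1.95] w 0.735 F [ 0.6 -0.2 -1.3]
delta [-0.0001  0.0052 -0.0385] turn -0.1
```

View pics/s7c.png

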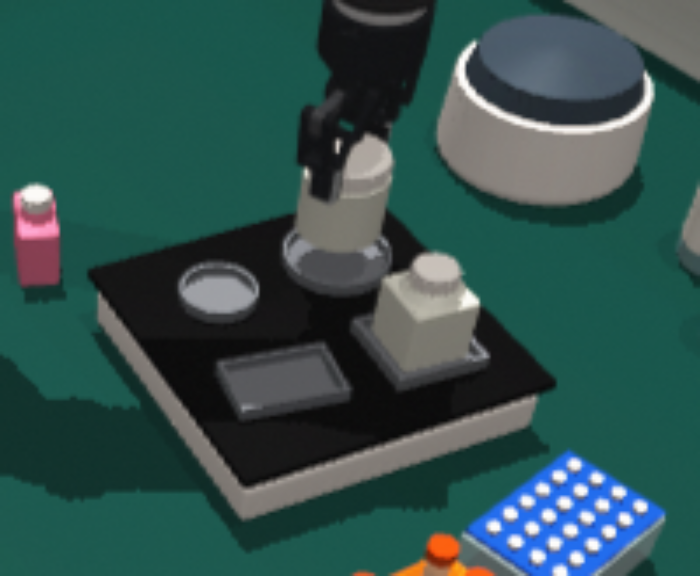

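Emit:
step_arm([
  [0, 0.003, 0, 0, 0, 0, 1],
  [0, 0.003, -0.01, 0, 0, 0, 1],
  [0, 0.003, -0.018, 0, 0, 0, 1],
  [0, 0.003, -0.018, 0, 0, 0, 1],
])

```text
t: 14.07
eef_pos: [0.5306, 0.2235, 0.1098]
tool_rot: [0.0, 0.984, 0.176, -0.001]
contact_force: [-1.2, -0.6, -2.4]
gripper_width: 0.736
```

```bash
python3 d.py .531 .224 .0906 -70
```

```text
t 14.07 pos [0.5306 0.2235 0.1098] az -69.8 tilt [-0.002 -0.001 -1.   ] q [-0.12  0.48 -0.49  1.86  0.29  0.88 -1.97] w 0.736 F [-1.2 -0.6 -2.4]
delta [ 0.0004  0.0005 -0.0192] turn -0.2
```

Emit:
step_arm([
  [0, 0, -0.006, 0, 0, 0, 1],
  [0, 0, -0.011, 0, 0, 0, 1],
  [0, 0, -0.015, 0, 0, 0, 1],
  [0, 0, -0.018, 0, 0, 0, 1],
  [0, 0, -0.02, 0, 0, 0, 1],
  [0, 0, -0.021, 0, 0, 0, 1],
  [0, 0, -0.021, 0, 0, 0, 1],
])

```text
t: 14.65
eef_pos: [0.5315, 0.2241, 0.0908]
tool_rot: [0.0, 0.984, 0.175, -0.0]
contact_force: [-2.1, -1.8, 2.7]
gripper_width: 0.736
```

Contact with the floor at +2.7 N and the expected height. Releasing and rising.

Emit:
step_arm([
  [0, 0, 0, 0, 0, 0, 0],
  [0, 0, 0, 0, 0, 0, -0.6],
  [0, 0, 0, 0, 0, 0, -1],
  [0, 0, 0, 0, 0, 0, -1],
  [0, 0, 0.02, 0, 0, 0, -1],
  [0, 0, 0.05, 0, 0, 0, -1],
  [0, 0, 0.085, 0, 0, 0, -1],
  [0, 0, 0.115, 0, 0, 0, -1],
  [0, 0, 0.115, 0, 0, 0, -1],
])

```text
t: 15.4
eef_pos: [0.5349, 0.2265, 0.2119]
tool_rot: [-0.001, 0.984, 0.175, 0.005]
contact_force: [0.5, 1.3, -0.2]
gripper_width: 1.002
```

```bash
python3 d.py .457 -.089 .13 -61; python3 - <<'E'
from h import *
r=snap('scene','s8'); cv2.imwrite('pics/s8c.png',cv2.resize(r['color'][80:260,240:440],None,fx=3.5,fy=3.2)[:,:,::-1])
E
```

```text
t 15.4 pos [0.5349 0.2265 0.2119] az -69.8 tilt [ 0.01   0.005 -1.   ] q [-0.09  0.36 -0.53  1.76  0.21  1.06 -1.91] w 1.002 F [ 0.5  1.3 -0.2]
delta [-0.0779 -0.3155 -0.0819] turn 8.8
```

View pics/s8c.png

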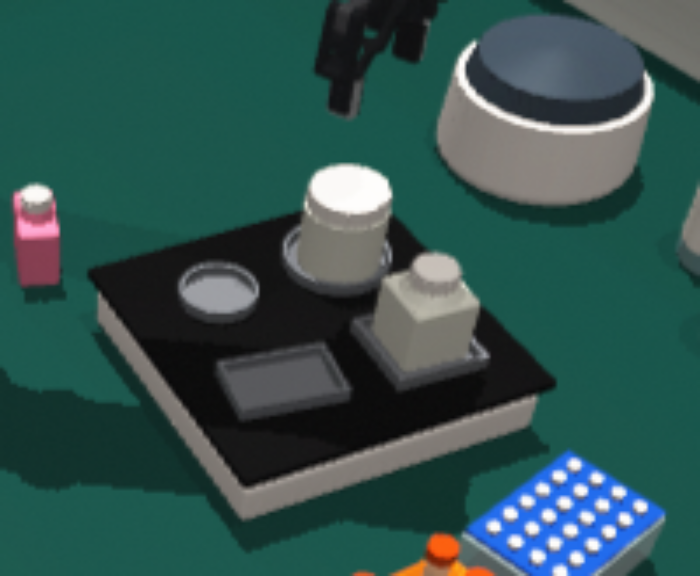

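The jar is in its seat. Oblong bottle next: delta (-0.078, -0.315, -0.082), turn +8.8°.

Emit:
step_arm([
  [-0.009, -0.037, 0, 0, 0, 2, -1],
  [-0.018, -0.074, 0, 0, 0, 4, -1],
  [-0.027, -0.111, 0, 0, 0, 6, -1],
  [-0.036, -0.148, 0, 0, 0, 8.8, -1],
  [-0.046, -0.185, 0, 0, 0, 8.8, -1],
  [-0.055, -0.222, 0, 0, 0, 8.8, -1],
  [-0.065, -0.258, 0, 0, 0, 8.8, -1],
  [-0.074, -0.292, 0, 0, 0, 8.8, -1],
  [-0.078, -0.315, -0.02, 0, 0, 8.8, -1],
  [-0.078, -0.315, -0.05, 0, 0, 8.8, -1],
])

```text
t: 16.28
eef_pos: [0.4539, -0.0971, 0.156]
tool_rot: [0.002, 0.969, 0.246, 0.001]
contact_force: [1.0, -1.5, -0.8]
gripper_width: 1.001
```

Emit:
step_arm([
  [0, 0, -0.025, 0, 0, 0, -1],
  [0, 0, -0.03, 0, 0, 0, -1],
  [0, 0, -0.03, 0, 0, 0, -1],
])

```text
t: 16.53
eef_pos: [0.4517, -0.0905, 0.1234]
tool_rot: [-0.001, 0.968, 0.251, -0.002]
contact_force: [0.9, 0.4, 0.5]
gripper_width: 1.0
```

```bash
python3 d.py .457 -.089 .023 -61;python3 - <<'E'
from h import *
r=snap('wrist','w9')
E
```

```text
t 16.53 pos [ 0.4517 -0.0905  0.1234] az -61.0 tilt [-0.005  0.001 -1.   ] q [ 0.42  0.27 -0.41  2.11  0.15  0.8  -1.14] w 1.0 F [0.9 0.4 0.5]
delta [ 0.0053  0.0015 -0.1004] turn -0.0
```

View pics/w9.png

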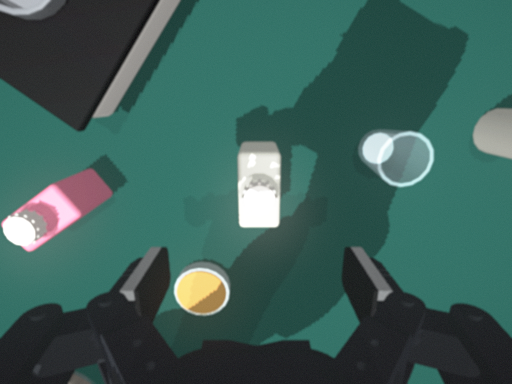

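Emit:
step_arm([
  [0.003, 0.001, -0.03, 0, 0, 0, -1],
  [0.003, 0.001, -0.06, 0, 0, 0, -1],
  [0.003, 0.001, -0.085, 0, 0, 0, -1],
  [0.003, 0.001, -0.1, 0, 0, 0, -1],
  [0.003, 0.001, -0.101, 0, 0, 0, -1],
  [0.003, 0.001, -0.101, 0, 0, 0, -1],
  [0.003, 0.001, -0.101, 0, 0, 0, 1],
  [0.003, 0.001, -0.101, 0, 0, 0, 1],
  [0.003, 0.001, -0.101, 0, 0, 0, 1],
  [0.003, 0.001, -0.101, 0, 0, 0, 1],
], force=35)

```text
t: 17.42
eef_pos: [0.4573, -0.0901, 0.0253]
tool_rot: [0.0, 0.968, 0.25, 0.001]
contact_force: [-0.5, -0.1, 0.4]
gripper_width: 0.455
```

Emit:
step_arm([
  [0, 0, 0, 0, 0, 0, 1],
  [0, 0, 0, 0, 0, 0, 1],
  [0, 0, 0, 0, 0, 0, 1],
  [0, 0, 0, 0, 0, 0, 1],
])

```text
t: 17.75
eef_pos: [0.4572, -0.09, 0.0253]
tool_rot: [0.0, 0.968, 0.25, 0.001]
contact_force: [-1.7, -0.3, 7.7]
gripper_width: 0.384
```

```bash
python3 d.py .457 -.089 .023 -61
```

```text
t 17.75 pos [ 0.4572 -0.09    0.0253] az -61.0 tilt [ 0.001 -0.001 -1.   ] q [ 0.35  0.44 -0.35  2.17  0.28  0.57 -1.26] w 0.384 F [-1.7 -0.3  7.7]
delta [-0.0002  0.001  -0.0023] turn -0.0
```

Emit:
step_arm([
  [0, 0, 0.015, 0, 0, 0, 1],
  [0, 0, 0.04, 0, 0, 0, 1],
  [0, 0, 0.075, 0, 0, 0, 1],
  [0, 0, 0.11, 0, 0, 3, 1],
  [0.01, 0.01, 0.14, 0, 0, 8, 1],
  [0.03, 0.03, 0.16, 0, 0, 14, 1],
  [0.055, 0.058, 0.165, 0, 0, 20, 1],
  [0.08, 0.086, 0.165, 0, 0, 26, 1],
  [0.105, 0.114, 0.165, 0, 0, 32, 1],
  [0.13, 0.142, 0.165, 0, 0, 37, 1],
])

```text
t: 18.58
eef_pos: [0.5873, 0.053, 0.1897]
tool_rot: [0.0, 0.837, 0.547, 0.0]
contact_force: [-0.4, -0.7, -0.8]
gripper_width: 0.39
```

Emit:
step_arm([
  [0.018, 0.022, 0, 0, 0, 4, 1],
  [0.034, 0.04, 0, 0, 0, 6, 1],
  [0.037, 0.045, -0.01, 0, 0, 6, 1],
  [0.037, 0.045, -0.03, 0, 0, 6, 1],
  [0.037, 0.045, -0.055, 0, 0, 6, 1],
  [0.037, 0.045, -0.06, 0, 0, 6, 1],
  [0.037, 0.045, -0.06, 0, 0, 6, 1],
])

```text
t: 19.17
eef_pos: [0.6214, 0.0958, 0.127]
tool_rot: [-0.001, 0.809, 0.588, -0.003]
contact_force: [-1.3, -1.0, -0.3]
gripper_width: 0.386
```

```bash
python3 d.py .6245 .097 .0903 -17.7; python3 - <<'E'
from h import *
r=snap('scene','s10'); cv2.imwrite('pics/s10c.png',cv2.resize(r['color'][80:260,240:440],None,fx=3.5,fy=3.2)[:,:,::-1])
E
```

```text
t 19.17 pos [0.6214 0.0958 0.127 ] az -18.0 tilt [-0.005 -0.002 -1.   ] q [ 0.16  0.55 -0.57  1.71  0.34  0.99 -0.85] w 0.386 F [-1.3 -1.  -0.3]
delta [ 0.0031  0.0012 -0.0367] turn 0.3
```

View pics/s10c.png

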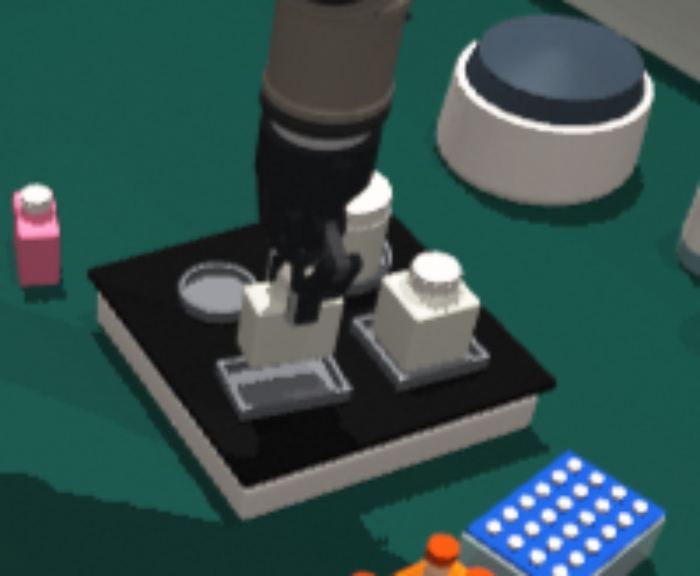

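Emit:
step_arm([
  [0.001, 0, 0, 0, 0, 0, 1],
  [0.001, 0, -0.01, 0, 0, 0, 1],
  [0.001, 0, -0.018, 0, 0, 0, 1],
  [0.001, 0, -0.018, 0, 0, 0, 1],
])

```text
t: 19.55
eef_pos: [0.6236, 0.0965, 0.1098]
tool_rot: [-0.0, 0.809, 0.588, -0.001]
contact_force: [-1.0, -1.0, -2.1]
gripper_width: 0.386
```

```bash
python3 d.py .6245 .097 .0903 -17.7
```

```text
t 19.55 pos [0.6236 0.0965 0.1098] az -18.0 tilt [-0.002 -0.001 -1.   ] q [ 0.15  0.57 -0.56  1.72  0.36  0.96 -0.86] w 0.386 F [-1.  -1.  -2.1]
delta [ 0.0009  0.0005 -0.0195] turn 0.3
```

Emit:
step_arm([
  [0, 0, -0.006, 0, 0, 0, 1],
  [0, 0, -0.011, 0, 0, 0, 1],
  [0, 0, -0.015, 0, 0, 0, 1],
  [0, 0, -0.018, 0, 0, 0, 1],
  [0, 0, -0.02, 0, 0, 0, 1],
  [0, 0, -0.021, 0, 0, 0, 1],
  [0, 0, -0.021, 0, 0, 0, 1],
])

```text
t: 20.13
eef_pos: [0.6246, 0.0972, 0.0905]
tool_rot: [0.0, 0.809, 0.588, 0.0]
contact_force: [0.8, 0.3, -1.4]
gripper_width: 0.384
```

Emit:
step_arm([
  [0, 0, -0.001, 0, 0, 0, 1],
  [0, 0, -0.002, 0, 0, 0, 1],
  [0, 0, -0.002, 0, 0, 0, 1],
])

```text
t: 20.38
eef_pos: [0.6248, 0.0972, 0.0904]
tool_rot: [0.001, 0.809, 0.588, 0.0]
contact_force: [-5.7, -3.6, 12.5]
gripper_width: 0.386
```

Emit:
step_arm([
  [0, 0, 0.001, 0, 0, 0, 0],
  [0, 0, 0.001, 0, 0, 0, -0.6],
  [0, 0, 0.001, 0, 0, 0, -1],
  [0, 0, 0.001, 0, 0, 0, -1],
  [0, 0, 0.001, 0, 0, 0, -1],
  [0, 0, 0.02, 0, 0, 0, -1],
  [0, 0, 0.05, 0, 0, 0, -1],
  [0, 0, 0.085, 0, 0, 0, -1],
  [0, 0, 0.115, 0, 0, 0, -1],
  [0, 0, 0.115, 0, 0, 0, -1],
])

```text
t: 21.22
eef_pos: [0.6281, 0.0987, 0.2102]
tool_rot: [0.002, 0.809, 0.588, 0.005]
contact_force: [1.3, 0.8, 0.7]
gripper_width: 1.002
```

```bash
python3 d.py .602 -.266 .13 -45; python3 - <<'E'
from h import *
r=snap('scene','s11'); cv2.imwrite('pics/s11c.png',cv2.resize(r['color'][80:310,140:440],None,fx=2.6,fy=2.6)[:,:,::-1])
E
```

```text
t 21.22 pos [0.6281 0.0987 0.2102] az -18.0 tilt [ 0.01   0.002 -1.   ] q [ 0.18  0.47 -0.6   1.63  0.29  1.12 -0.8 ] w 1.002 F [1.3 0.8 0.7]
delta [-0.0261 -0.3647 -0.0802] turn -27.0
```

View pics/s11c.png

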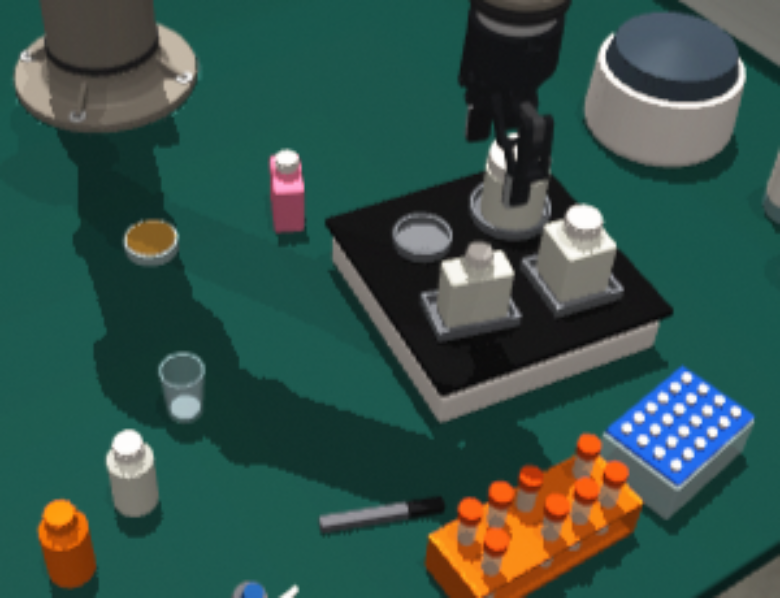

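Emit:
step_arm([
  [-0.002, -0.037, 0, 0, 0, 0, -1],
  [-0.005, -0.074, 0, 0, 0, 0, -1],
  [-0.008, -0.111, 0, 0, 0, 0, -1],
  [-0.011, -0.148, 0, 0, 0, 0, -1],
  [-0.014, -0.185, 0, 0, 0, 0, -1],
  [-0.017, -0.222, 0, 0, 0, 0, -1],
  [-0.02, -0.259, 0, 0, 0, 0, -1],
  [-0.023, -0.296, 0, 0, 0, 0, -1],
  [-0.026, -0.33, 0, 0, 0, 0, -1],
  [-0.027, -0.355, 0, 0, 0, 0, -1],
])

```text
t: 22.1
eef_pos: [0.5956, -0.2622, 0.2016]
tool_rot: [-0.0, 0.81, 0.586, -0.001]
contact_force: [0.8, -0.5, 1.0]
gripper_width: 1.001
```

Emit:
step_arm([
  [0, -0.008, -0.02, 0, 0, 0, -1],
  [0, -0.008, -0.05, 0, 0, 0, -1],
  [0, -0.008, -0.08, 0, 0, 0, -1],
  [0, -0.008, -0.08, 0, 0, 0, -1],
  [0, -0.008, -0.08, 0, 0, 0, -1],
])

```text
t: 22.52
eef_pos: [0.5957, -0.2653, 0.1211]
tool_rot: [-0.002, 0.809, 0.588, -0.001]
contact_force: [0.4, 0.2, -0.0]
gripper_width: 1.003
```

```bash
python3 d.py .602 -.266 .023 -18;python3 - <<'E'
from h import *
r=snap('wrist','w12')
E
```

```text
t 22.52 pos [ 0.5957 -0.2653  0.1211] az -18.0 tilt [-0.005  0.002 -1.   ] q [ 0.67  0.58 -0.48  1.66  0.31  0.99 -0.24] w 1.003 F [ 0.4  0.2 -0. ]
delta [ 0.0063 -0.0007 -0.0981] turn -0.0
```

View pics/w12.png

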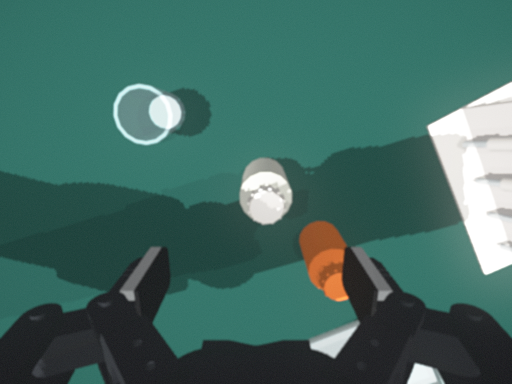

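Emit:
step_arm([
  [0.005, -0.001, 0, 0, 0, 0, -1],
  [0.005, -0.001, -0.03, 0, 0, 0, -1],
  [0.005, -0.001, -0.06, 0, 0, 0, -1],
  [0.005, -0.001, -0.085, 0, 0, 0, -1],
  [0.005, -0.001, -0.097, 0, 0, 0, -1],
  [0.005, -0.001, -0.099, 0, 0, 0, -1],
  [0.005, -0.001, -0.099, 0, 0, 0, -1],
  [0.005, -0.001, -0.099, 0, 0, 0, 1],
  [0.005, -0.001, -0.099, 0, 0, 0, 1],
  [0.005, -0.001, -0.099, 0, 0, 0, 1],
], force=30)

```text
t: 23.4
eef_pos: [0.6038, -0.2673, 0.0261]
tool_rot: [0.001, 0.809, 0.588, 0.001]
contact_force: [1.0, 0.2, 0.1]
gripper_width: 0.605
```

Emit:
step_arm([
  [0, 0, 0, 0, 0, 0, 1],
  [0, 0, 0, 0, 0, 0, 1],
  [0, 0, 0, 0, 0, 0, 1],
  [0, 0, 0, 0, 0, 0, 1],
  [0, 0, 0, 0, 0, 0, 1],
])

```text
t: 23.82
eef_pos: [0.6033, -0.2672, 0.0258]
tool_rot: [0.001, 0.809, 0.588, 0.0]
contact_force: [-0.8, -0.4, 7.1]
gripper_width: 0.477
```

```bash
python3 d.py .602 -.266 .023 -18;python3 - <<'E'
from h import *
r=snap('scene','s13'); cv2.imwrite('pics/s13c.png',cv2.resize(r['color'][150:330,100:320],None,fx=3.2,fy=3.2)[:,:,::-1])
E
```

```text
t 23.82 pos [ 0.6033 -0.2672  0.0258] az -18.0 tilt [ 0.002 -0.001 -1.   ] q [ 0.63  0.69 -0.44  1.7   0.38  0.83 -0.29] w 0.477 F [-0.8 -0.4  7.1]
delta [-0.0013  0.0012 -0.0028] turn -0.0
```

View pics/s13c.png

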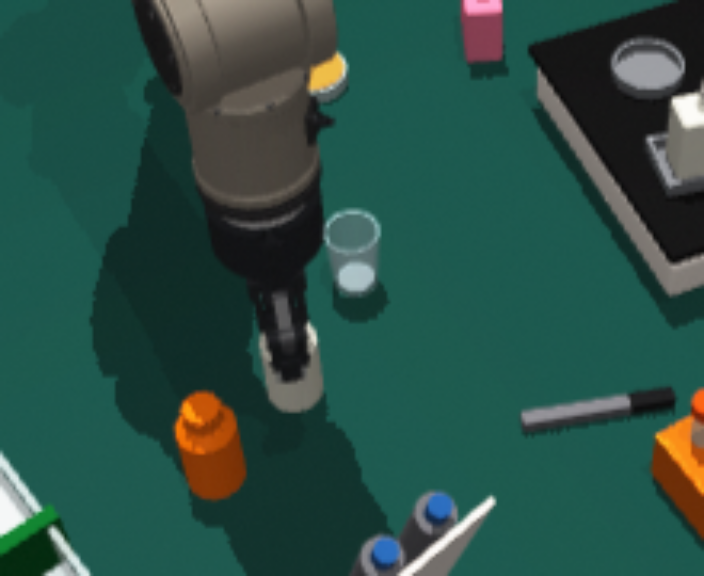

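Slim bottle gripped (width ≈ 41 mm); beaker and orange bottle undisturbed. Carrying.

Emit:
step_arm([
  [0, 0, 0.015, 0, 0, 0, 1],
  [0, 0, 0.04, 0, 0, 0, 1],
  [0, 0, 0.075, 0, 0, 0, 1],
  [0, 0, 0.11, 0, 0, 0, 1],
  [-0.003, 0.015, 0.14, 0, 0, -5, 1],
  [-0.01, 0.045, 0.165, 0, 0, -10, 1],
  [-0.018, 0.08, 0.17, 0, 0, -15, 1],
  [-0.026, 0.115, 0.17, 0, 0, -20, 1],
  [-0.034, 0.15, 0.17, 0, 0, -26, 1],
  [-0.042, 0.185, 0.17, 0, 0, -31, 1],
])

```text
t: 24.7
eef_pos: [0.5599, -0.0803, 0.1958]
tool_rot: [0.0, 0.938, 0.348, 0.001]
contact_force: [0.6, 0.7, -1.5]
gripper_width: 0.473
```

Emit:
step_arm([
  [-0.008, 0.036, 0, 0, 0, -5, 1],
  [-0.016, 0.072, 0, 0, 0, -5, 1],
  [-0.024, 0.108, 0, 0, 0, -5, 1],
  [-0.032, 0.144, 0, 0, 0, -5, 1],
  [-0.04, 0.175, 0, 0, 0, -5, 1],
  [-0.044, 0.195, 0, 0, 0, -5, 1],
  [-0.044, 0.2, -0.01, 0, 0, -5, 1],
  [-0.044, 0.2, -0.035, 0, 0, -5, 1],
  [-0.044, 0.2, -0.06, 0, 0, -5, 1],
  [-0.044, 0.2, -0.065, 0, 0, -5, 1],
])

```text
t: 25.53
eef_pos: [0.5142, 0.1164, 0.1262]
tool_rot: [0.0, 0.951, 0.309, -0.003]
contact_force: [-1.0, -0.9, -0.9]
gripper_width: 0.475
```

Emit:
step_arm([
  [0, 0, 0, 0, 0, 0, 1],
  [0, 0, 0, 0, 0, 0, 1],
])

```text
t: 25.7
eef_pos: [0.517, 0.1177, 0.1301]
tool_rot: [0.0, 0.951, 0.309, 0.0]
contact_force: [-0.1, 0.3, -0.3]
gripper_width: 0.475
```

```bash
python3 d.py .517 .1185 .0908 -54;python3 - <<'E'
from h import *
r=snap('scene','s14'); cv2.imwrite('pics/s14c.png',cv2.resize(r['color'][80:260,240:440],None,fx=3.5,fy=3.2)[:,:,::-1])
E
```

```text
t 25.7 pos [0.517  0.1177 0.1301] az -54.0 tilt [ 0. -0. -1.] q [ 0.09  0.38 -0.52  1.95  0.25  0.87 -1.51] w 0.475 F [-0.1  0.3 -0.3]
delta [-0.      0.0008 -0.0393] turn 0.0
```

View pics/s14c.png

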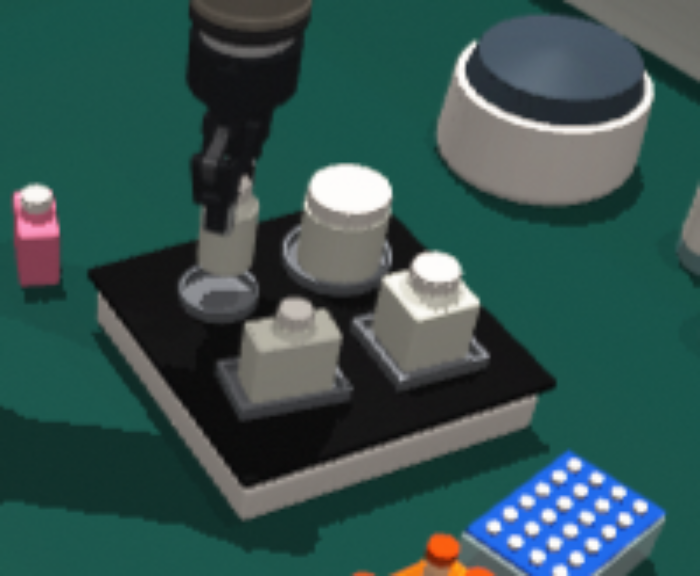

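```bash
python3 - <<'E'
from seats import *
for c in ['scene','side']:
    r=snap(c,'s15'+c); img=cv2.resize(r['color'],None,fx=5,fy=5,interpolation=cv2.INTER_CUBIC)
    for n,x,y,z in[('bottle_slim',.517,.1185,.1043),('seat_slim',.517,.1185,.062)]:
        m=(cv2.resize(silh(r,n,x,y,0,z),None,fx=5,fy=5)>.5).astype(np.uint8)
        cs,_=cv2.findContours(m,cv2.RETR_EXTERNAL,cv2.CHAIN_APPROX_NONE); cv2.drawContours(img,cs,-1,(255,0,0),1)
    u,v=(proj(r,[.517,.1185,.1])*5).astype(int); cv2.imwrite(f'pics/s15{c}.png',img[v-250:v+250,u-250:u+250,::-1])
a=np.hstack([cv2.imread('pics/s15scene.png')[:,50:450],cv2.imread('pics/s15side.png')[:,50:450]]); cv2.imwrite('pics/s15.png',a)
E
```

```text
(no output)
```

View pics/s15.png

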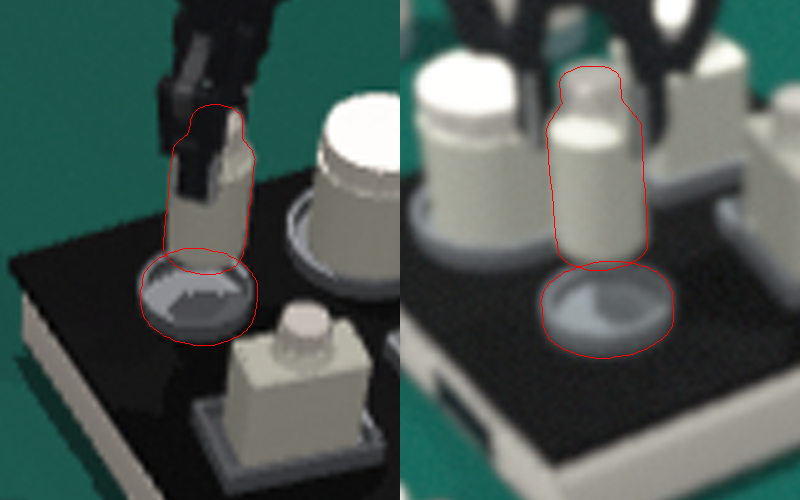

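Both the bottle and the seat match outlines drawn at the same centre to within about 1–2 mm. Lowering.

Emit:
step_arm([
  [0, 0.001, -0.01, 0, 0, 0, 1],
  [0, 0.001, -0.018, 0, 0, 0, 1],
  [0, 0.001, -0.025, 0, 0, 0, 1],
  [0, 0.001, -0.03, 0, 0, 0, 1],
  [0, 0.001, -0.034, 0, 0, 0, 1],
  [0, 0.001, -0.037, 0, 0, 0, 1],
  [0, 0.001, -0.039, 0, 0, 0, 1],
  [0, 0.001, -0.04, 0, 0, 0, 1],
  [0, 0.001, -0.04, 0, 0, 0, 1],
])

```text
t: 26.6
eef_pos: [0.5171, 0.1198, 0.0909]
tool_rot: [0.0, 0.951, 0.309, 0.001]
contact_force: [-4.3, -1.6, 13.9]
gripper_width: 0.471
```

Emit:
step_arm([
  [0, 0, 0.001, 0, 0, 0, 0.2],
  [0, 0, 0.001, 0, 0, 0, -0.5],
  [0, 0, 0.001, 0, 0, 0, -1],
  [0, 0, 0.001, 0, 0, 0, -1],
  [0, 0, 0.001, 0, 0, 0, -1],
  [0, 0, 0.02, 0, 0, 0, -1],
  [0, 0, 0.05, 0, 0, 0, -1],
  [0, 0, 0.085, 0, 0, 0, -1],
  [0, 0, 0.12, 0, 0, 0, -1],
  [0, 0, 0.15, 0, 0, 0, -1],
])

```text
t: 27.43
eef_pos: [0.5166, 0.1193, 0.2415]
tool_rot: [-0.0, 0.951, 0.309, 0.001]
contact_force: [1.0, 0.6, 0.1]
gripper_width: 0.998
```

Emit:
step_arm([
  [0, -0.04, 0.02, 0, 0, 0, -1],
  [0, -0.08, 0.04, 0, 0, 0, -1],
  [0, -0.12, 0.05, 0, 0, 0, -1],
  [0, -0.16, 0.05, 0, 0, 0, -1],
  [0, -0.2, 0.05, 0, 0, 0, -1],
  [0, -0.22, 0.05, 0, 0, 0, -1],
  [0, -0.22, 0.05, 0, 0, 0, -1],
  [0, -0.22, 0.05, 0, 0, 0, -1],
])

```text
t: 28.1
eef_pos: [0.5162, -0.1023, 0.289]
tool_rot: [-0.0, 0.952, 0.308, -0.0]
contact_force: [-0.1, 0.3, 0.0]
gripper_width: 1.001
```

```bash
python3 - <<'E'
from seats import *
rs=[]
P=[('jar_wide',.5306,.2237,0),('bottle_slim',.5175,.1185,0),('bottle_square',.6433,.2092,-.2),('bottle_oblong',.6245,.097,-.31)]
ims=[]
r0={c:snap(c,'f_'+c) for c in['scene','side']}
for c,r in r0.items():
    img=cv2.resize(r['color'],None,fx=4,fy=4,interpolation=cv2.INTER_CUBIC)
    for n,x,y,w in P:
        m=(cv2.resize(silh(r,n,x,y,w,.065),None,fx=4,fy=4)>.5).astype(np.uint8)
        cs,_=cv2.findContours(m,cv2.RETR_EXTERNAL,cv2.CHAIN_APPROX_NONE); cv2.drawContours(img,cs,-1,(255,0,0),1)
    u,v=(proj(r,[.58,.16,.09])*4).astype(int); ims.append(img[v-270:v+270,u-200-100:u+300,::-1][:,100:500])
cv2.imwrite('pics/fin.png',np.hstack(ims))
print([ (d['conf'],ray(r0['scene'],d['location'][0]*512,d['location'][1]*384,0).round(3)) for d in bot.place_of('beaker','scene')[:1]])
print(bot.get_obs()['eef_pos'],bot.get_obs()['t'])
E
```

```text
[(0.57, array([ 0.527, -0.17 ,  0.   ]))]
[ 0.51665454 -0.09898871  0.28922285] 28.25
```

View pics/fin.png

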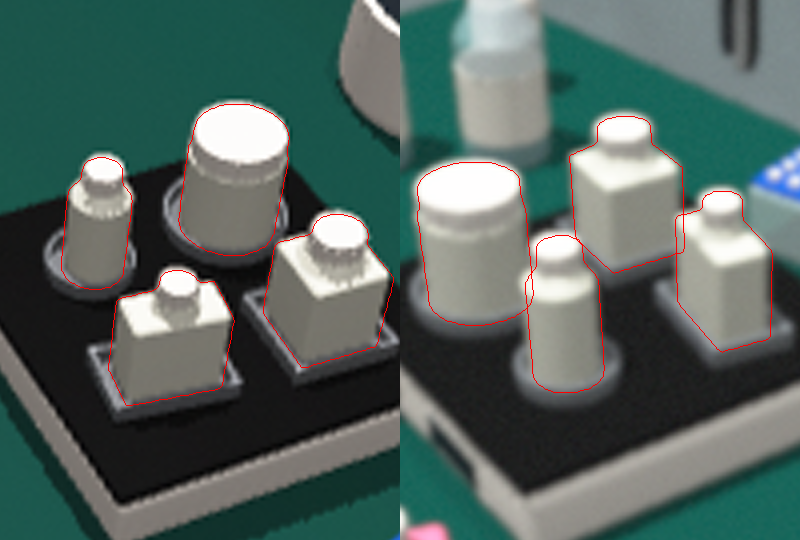

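View pics/f_scene.png

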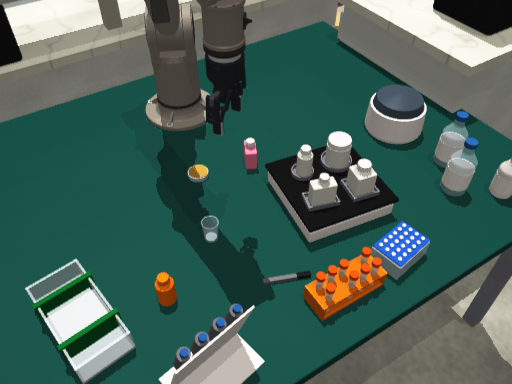

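All four match the fully-seated outline in both views, upright, and the beaker has not moved. Handing in.

```bash
python3 -c "
from station import bot
print(bot.hand_in())"
```

```text
the job is handed in; nothing more can be done
None
```

All four white vessels are standing in their matching seats, and I handed the job in at about 28 s of the 109 s allowed. I placed the square bottle, then the jar, the oblong bottle and the slim bottle. Each was lowered until the wrist force showed it touching the seat floor, then released.

- **Final position check:** outlines drawn for vessels fully down at the seat centres matched all four in the scene and side pictures. They stood upright inside their rims, apart from offsets of about 1–3 mm.
- **Beaker and look-alikes:** the network placed the beaker at (0.527, -0.170) at the end, against (0.531, -0.170) at the start. That 4 mm difference is within its error. The orange and pink look-alikes were not touched.
- **Disagreement:** early single-camera fits of the seats from the scene and side cameras differed by 8–13 mm in x. I settled it with a wrist-camera view from above, which agreed with the fit over all three cameras to about 1–2 mm. No later check failed.

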